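Fetch the block plane from behind the bottles

ROBOT

A 7-joint arm with a two-finger parallel gripper is mounted at the origin on the work surface. World frame = base frame: x ahead of the robot, y to its left, z up, the work surface at z = 0. Lengths are in m, angles in rad, forces in N, time in s.
With the tool pointing down it reaches from about 0.425 to 0.825 m from the base axis. Payload 3.6 kg.
Tool frame: the origin (TCP) lies on the centre line of the jaws, within the pads' length; the fingertips stand 19 mm ahead of it and the grasp point (between the pads) is the TCP (bot.nose_length is the distance from the TCP to the fingertips, in m); z points along the fingers, x is the direction in which the jaws open and shut, and the axes are right-handed (so a half turn about z gives the same grasp; the last joint's range is limited). The gripper opens to 85 mm and grips with 20 to 120 N. Pads are 22 mm wide; open, the fingers measure 114 mm over their backs; the gripper's body (76 mm by 85 mm) begins 54 mm behind the grasp point. The pads swing forward as they close: fully open they stand 13 mm farther back than shut.
Start: joints at [-1.304, 0.615, -0.013, 1.423, 0.008, 1.103, -0.04], TCP at [0.188, 0.622, 0.25] pointing down, gripper open.
Joint ranges: [-3.12, 3.12], [-0.3, 2.06], [-1.34, 1.32], [0.26, 2.42], [-1.36, 4.5], [0.01, 1.98], [-2.84, 2.84]. Speed limits (rad/s): [2.79, 2.79, 3.14, 3.14, 3.14, 3.14, 3.14].

INTERFACE

Orientations are given as a unit quaternion [w, x, y, z].
In Python, from bench import bot gives the robot as it stands.
- The arm moves only by the tool apply_moves, never from a script. Its argument "increments" is a list of rows, each a list of 2 entries, a list of its own where there are three numbers: the shift along the tool's x, y, z in m, then the turn about the tool's z in rad. In form: [[[tx, ty, tz], spin], ...]. A call has 1 to 5 rows; each row shifts and turns the commanded pose from where the row before left it, along the tool's axes as they then stand; what a row does not reach is not made up. A row lasts 1/12 s, in which the tool goes at most 41.7 mm and 7.16 degrees, less where a joint would pass 70% of its speed; a pose out of reach is approached as far as the arm can. A call with a gripper value outside its range is refused whole. "gripper" is the closure, from -1 (fully open) to 1 (shut), set as the call begins (left out, the last holds). The fingers move at their own pace and stop on an object; "force" is the grip in N (left out, the last holds). Time passes only in rows, so rows that do not move let the fingers close. It gives the time, the measured TCP pose, the force and the opening at its end, in the units of the state.
- bot.observe(): the state, without advancing time (a new reading comes with each control period).
- bot.capture(name): name is "scene" or "top"; returns a dict with "image" (480x640x3 uint8, red, green, blue), "fovy" (degrees; the focal length in pixels is half the picture's height over the tangent of half this angle, whatever the lens; pixels are square), "cx", "cy" (the principal point, pixels), "position" and "rotation" of the camera in the world. Camera axes: x right, y up, looking along -z (the intrinsics and any distortion apply to the point x, -y, -z); pixel columns grow to the right and rows downward; lengths in m; the calibration is good to about 2 mm. A picture is of the moment at which its call begins. There is no depth.
- bot.job_done(): hands the job in, once; it reports no verdict.
The state is a dict: "time": time; "joints": joint angles; "joint_velocities": joint speeds; "joint_torque": joint torques, N m; "tool_pos": TCP position; "tcp_rot": TCP orientation; "wrist_force": force on the tool from outside, world axes, zero at the start; "torque": the same for the moment, N m; "gripper_width": opening from 0.0 (shut) to 1.0 (fully open).
Only numpy, scipy, OpenCV 4.12 (cv2) and the standard library are available. Lean on these libraries where they do the work, as an engineer would, in place of code of your own. Each camera call takes 0.05 s, during which the arm holds its last target.

TASK

The block plane is parked behind the bottles on the bottle board. Stand all three bottles (glue, oil and spirit) in the drip tray, take the plane out and set it down gently, sole down, in the middle of the cork rest and lengthwise along it, and then put each bottle back into the very well it came from. Keep the bottles upright throughout, and leave the chisel, the try square and the marking gauge lying where they are.

Things in the scene. Friction and masses are not known exactly. Their poses are not given: they have to be found in the camera images.
- bottle_board: Fixed plywood board, top 20 mm high, x -86 to +99 mm, y +-125 mm, between end cheeks (12 mm wide, 36 high, 274 over all). Origin at bench level; +x points from the bottles to the plane, away from the robot. Three round wells, 71 mm across, 12 deep (floor at z = 8 mm), at x = -40, y = -80, 0 and +80 mm. The plane lies behind them on the top, along y, at about x = +25 mm.
- glue_bottle: White plastic glue bottle, yellow label, orange cap; loose, upright, 155 mm tall, about 0.3 kg. Body 56 mm across up to z = 92 mm, then tapering; cap 32 mm across from z = 112 mm to the top (36 mm lip on its lowest 4 mm). Origin: centre of its underside, z up. Starts in any one of the three wells and must end in that same one.
- oil_bottle: Amber glass oil bottle, white label, black cap; loose, upright, 150 mm tall, about 0.34 kg. Body 56 mm across up to z = 85 mm, then tapering; cap 32 mm across from z = 112 mm to the top. Origin: centre of its underside, z up. Starts in any one of the three wells and must end in that same one.
- spirit_can: Blue steel spirit can, white label and white cap; loose, upright, 152 mm tall, about 0.28 kg. Body 58 mm across up to z = 98 mm, then a flat cone; cap 32 mm across from z = 110 mm to the top. Origin: centre of its underside, z up. Starts in any one of the three wells and must end in that same one.
- block_plane: Small steel block plane, loose, about 0.55 kg, 160 mm long (its x axis, brass knob at the +x end), 46 mm wide (y). Origin: centre of its sole, z up. Straight parallel cheeks up to 26 mm high to hold it by; lever cap, palm rest and knob, inside that width, stand up to 52 mm high. It lies sole down on the bottle board, some 11 mm behind the bottles.
- drip_tray: Fixed flat aluminium tray, 280 mm (x) by 130 mm (y), floor 3 mm above the bench, rim 16 mm high and 3 mm thick. Origin: under its centre, at bench level; z up. It lies to the left or the right of the bottle board. The three bottles fit in a row along its x axis, 80 mm apart.
- plane_rest: Fixed rest for the plane: flat dark wood base 200 mm (x) by 90 mm (y) with a cork pad 188 by 78 mm on it, top 10 mm above the bench. Origin: under its centre, at bench level; z up. It lies on the other side of the bottle board from the tray. The plane belongs on it with its length along x, either end first.
- chisel: Bystander: loose chisel with red handle, lying in front of the bottle board, 255 mm long along its x axis, up to 28 mm high. Origin: under the ferrule, at the level of the bench.
- try_square: Bystander: loose try square with dark wood stock (18 by 115 mm, along y, 17 mm high) and a steel blade 150 mm long along +x. Origin: under the middle of the stock.
- marking_gauge: Bystander: loose wooden marking gauge lying behind the bottle board, beam 210 mm long along its x axis, dark head, up to 63 mm high. Origin: under the middle of the beam, at the level of the bench.

How it is judged:
On the way, in this order (a step that is already met when the one before it is completed fails the run):
1. the glue bottle, the oil bottle and the spirit can all stand upright in the drip tray, released (x of glue_bottle in the frame of drip_tray between -0.125 and 0.125 m and y of glue_bottle in the frame of drip_tray between -0.05 and 0.05 m and z of each of glue_bottle, oil_bottle, spirit_can in the frame of drip_tray below 0.008 m and angle between each of glue_bottle, oil_bottle, spirit_can's own z axis and vertical below 0.08 rad and linear speed of each of glue_bottle, oil_bottle, spirit_can below 0.03 m/s and angular speed of each of glue_bottle, oil_bottle, spirit_can below 0.3 rad/s and contact force between each of glue_bottle, oil_bottle, spirit_can and the fingers below 0.2 N and x of oil_bottle in the frame of drip_tray between -0.125 and 0.125 m and y of oil_bottle in the frame of drip_tray between -0.05 and 0.05 m and x of spirit_can in the frame of drip_tray between -0.125 and 0.125 m and y of spirit_can in the frame of drip_tray between -0.05 and 0.05 m), for 0.2 s.
2. the block plane lies sole down on the middle of the cork rest, along it, released (horizontal distance between block_plane and plane_rest below 0.015 m and angle between the x axis of block_plane and the x axis of plane_rest, either way round below 0.17 rad and z of block_plane in the frame of plane_rest below 0.014 m and angle between block_plane's own z axis and vertical below 0.08 rad and linear speed of block_plane below 0.03 m/s and angular speed of block_plane below 0.3 rad/s and contact force between block_plane and the fingers below 0.2 N), for 0.2 s.
At the end, for the whole second after the job is handed in: The plane lies sole down on the rest, its centre within 15 mm of the rest's centre and its length within 0.17 rad of the rest's x axis; each bottle stands upright in the well it started from, within 12 mm of where it stood; all four are released and at rest (all of step 2 and distance of each of glue_bottle, oil_bottle, spirit_can from where it was at the start of the episode below 0.012 m and angle between each of glue_bottle, oil_bottle, spirit_can's own z axis and vertical below 0.08 rad and linear speed of each of glue_bottle, oil_bottle, spirit_can below 0.03 m/s and angular speed of each of glue_bottle, oil_bottle, spirit_can below 0.3 rad/s and contact force between each of glue_bottle, oil_bottle, spirit_can and the fingers below 0.2 N); the robot touches nothing.
It fails at once if a bottle or the can is tipped by more than 0.5 rad (angle between any of glue_bottle, oil_bottle, spirit_can's own z axis and vertical above 0.5 rad).
It fails at once if the plane comes down on the rest at more than 0.6 m/s (dropped or slammed) (horizontal distance between block_plane and plane_rest below 0.06 m and z of block_plane in the frame of plane_rest below 0.03 m and linear speed of block_plane above 0.6 m/s).
It fails at once if the chisel, the try square or the marking gauge is moved by more than 25 mm (distance of any of chisel, try_square, marking_gauge from where it was at the start of the episode above 0.025 m).
It also fails if it takes over 144 s, if anything falls off the work surface, if the arm or the gripper's body presses on something with over 40 N, if the wrist force passes 120 N, or if a joint passes its speed limit or range.

## Working session

There is one attempt and no reset: what is moved stays moved. The work goes in short steps, Python scripts to look and compute and a tool call to move; the robot and the scene stay as the last step left them, time stands still between calls to the robot, and variables do not carry over. Pictures are saved under pics/ and viewed, and the job is handed in when it is done.

Besides the shell and the picture viewer there is one more tool, called after "Emit:" in YAML: its name, and indented under it one key for each argument. apply_moves: Moves the arm, as the interface text tells. Its arguments: {"type":"object","properties":{"increments":{"type":"array"},"gripper":{"type":"number"},"force":{"type":"number"}},"required":["increments"]}

```bash
ls; mkdir -p pics
python3 - <<'E'
from bench import bot
import cv2
print(bot.observe())
for n in ("scene","top"):
    c=bot.capture(n)
    print({k:v for k,v in c.items() if k!="image"})
    cv2.imwrite(f"pics/{n}0.png",c["image"][:,:,::-1])
print(bot.nose_length)
E
```

```text
pics
{'time': 0.0, 'joints': array([-1.30450346,  0.61592562, -0.01262308,  1.42494301,  0.00808113,
        1.10339799, -0.04037691]), 'joint_velocities': array([ 0.00015229,  0.00125509,  0.00109124,  0.00099057, -0.00011824,
        0.00223123, -0.00051129]), 'joint_torque': array([-5.06037541e-04, -4.69210732e+01,  2.58963900e-01, -1.71033043e+01,
        9.93949914e-03,  9.45175794e-03, -1.05471514e-05]), 'tool_pos': array([0.1873786 , 0.62163812, 0.24911929]), 'tcp_rot': array([ 7.89959020e-04,  8.02664917e-01,  5.96428797e-01, -1.04774720e-03]), 'wrist_force': array([-0.3869039 , -1.3395579 , -0.19227299]), 'torque': array([0.00484944, 0.00362635, 0.07785358]), 'gripper_width': 0.99983193689172}
{'fovy': 46.89708165243968, 'cx': 322.83655837293713, 'cy': 247.0731878990136, 'position': array([1.18115493, 0.09536394, 1.07458841]), 'rotation': array([0.65235816, 0.16387744, 0.184508  , 0.71660995])}
{'fovy': 54.63299632228347, 'cx': 325.57580513186133, 'cy': 238.57301303973833, 'position': array([0.55752447, 0.03656738, 0.90825954]), 'rotation': array([ 0.70969456,  0.01953528, -0.02129476, -0.70391657])}
0.019
```

View pics/scene0.png

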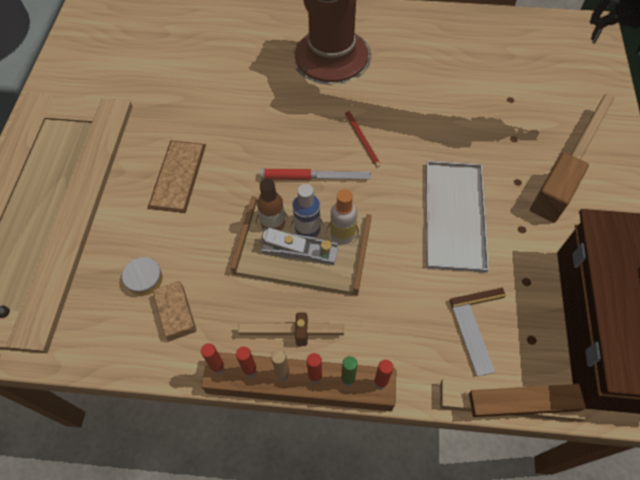

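View pics/top0.png

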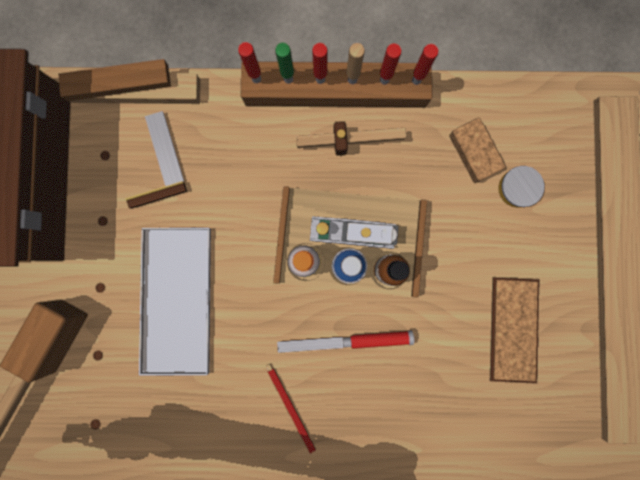

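```bash
cat > h.py <<'E'
import numpy as np, cv2
from scipy.spatial.transform import Rotation as R
from bench import bot
def rot(q): return R.from_quat([q[1],q[2],q[3],q[0]])
class Cam:
    def __init__(s,c):
        s.f=240/np.tan(np.radians(c["fovy"])/2); s.cx=c["cx"]; s.cy=c["cy"]; s.p=np.array(c["position"]); s.R=rot(c["rotation"]).as_matrix(); s.im=c["image"]
    def proj(s,P):
        q=(np.atleast_2d(P)-s.p)@s.R
        return np.c_[s.cx+s.f*q[:,0]/-q[:,2], s.cy-s.f*q[:,1]/-q[:,2]]
    def at(s,uv,z):
        uv=np.atleast_2d(uv); d=np.c_[(uv[:,0]-s.cx)/s.f,-(uv[:,1]-s.cy)/s.f,-np.ones(len(uv))]@s.R.T
        return s.p+d*((z-s.p[2])/d[:,2])[:,None]
def crop(im,x0,y0,x1,y1,k,name):
    cv2.imwrite("pics/"+name,cv2.resize(im[y0:y1,x0:x1,::-1],None,fx=k,fy=k,interpolation=cv2.INTER_CUBIC))
E
python3 - <<'E'
from h import *
import pickle
d={n:bot.capture(n) for n in("scene","top")}
pickle.dump(d,open("c0.pkl","wb"))
t=d["top"]["image"]
crop(t,265,180,445,305,4,"t_board.png")
crop(t,125,215,225,385,3.5,"t_tray.png")
crop(t,475,265,555,395,4,"t_rest.png")
crop(d["scene"]["image"],220,170,380,300,5,"s_board.png")
E
```

```text
(no output)
```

View pics/t_board.png

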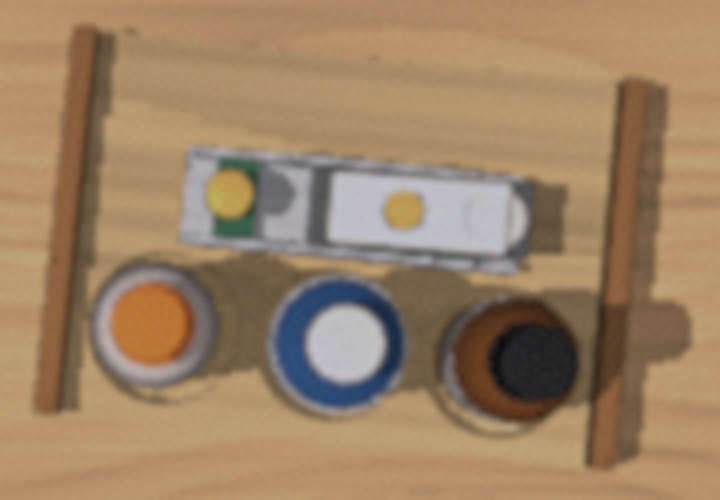

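View pics/t_tray.png

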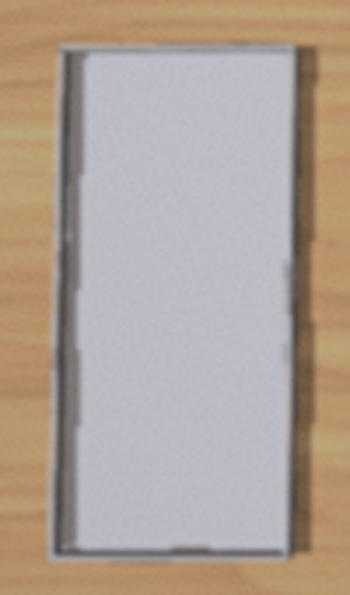

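View pics/t_rest.png

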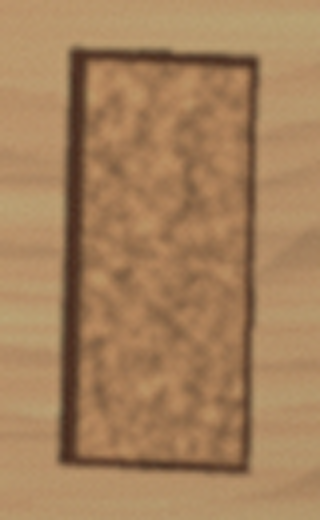

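View pics/s_board.png

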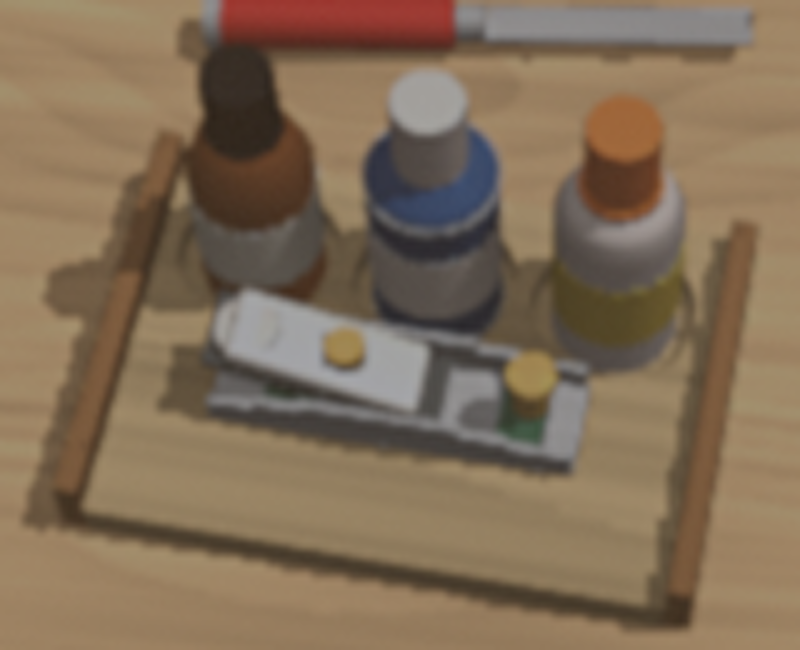

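Run:
```python
from h import *
import pickle
d=pickle.load(open("c0.pkl","rb")); T=Cam(d["top"]); S=Cam(d["scene"])
def px(l,x0,y0,k): return (np.array(l,float)+.5)/k-.5+[x0,y0]
np.set_printoptions(precision=4,suppress=True)
b=lambda l:px(l,265,180,4); sb=lambda l:px(l,220,170,5)
caps=T.at(b([(151,323),(346,343),(536,362)]),.16); print("caps top",caps)
print("caps scene",S.at(sb([(624,131),(428,102),(237,76)]),.16))
ch=T.at(b([(75,27),(97,28),(57,411),(36,411),(620,80),(643,82),(610,467),(588,465)]),.036); print("cheeks",ch)
def fr(P): c=P.mean(0); return c
L=ch[:4].mean(0);Rr=ch[4:].mean(0);print("L,R",L,Rr,np.linalg.norm(L-Rr),"yaw via LR",np.arctan2(*( (L-Rr)[[1,0]]))-np.pi/2,"centre",(L+Rr)/2)
pl=T.at(b([(188,148),(182,242),(520,272),(533,180)]),.046);print("plane",pl,pl.mean(0))
t=T.at(px([(58,46),(298,46),(290,560),(50,560)],125,215,3.5),.016);print("tray",t,t.mean(0))
r=T.at(px([(83,57),(250,65),(242,466),(74,459)],475,265,4),.010);print("rest",r,r.mean(0))
for q in (t,r): print(np.linalg.norm(np.diff(np.r_[q,q[:1]],axis=0),axis=1), "ang", [np.arctan2(*(q[a]-q[b_])[[1,0]]) for a,b_ in((0,3),(1,2))])
```

```text
caps top [[ 0.5654  0.0719  0.16  ]
 [ 0.558  -0.0065  0.16  ]
 [ 0.551  -0.0829  0.16  ]]
caps scene [[ 0.5667  0.0742  0.16  ]
 [ 0.56   -0.0047  0.16  ]
 [ 0.5545 -0.0825  0.16  ]]
cheeks [[ 0.7062  0.1152  0.036 ]
 [ 0.7058  0.1048  0.036 ]
 [ 0.5252  0.1212  0.036 ]
 [ 0.5251  0.1311  0.036 ]
 [ 0.6832 -0.1426  0.036 ]
 [ 0.6823 -0.1535  0.036 ]
 [ 0.5012 -0.1373  0.036 ]
 [ 0.5021 -0.127   0.036 ]]
L,R [0.6156 0.1181 0.036 ] [ 0.5922 -0.1401  0.036 ] 0.25924340937085183 yaw via LR -0.09039863186830832 centre [ 0.6039 -0.011   0.036 ]
plane [[ 0.6481  0.061   0.046 ]
 [ 0.6043  0.0633  0.046 ]
 [ 0.5916 -0.0938  0.046 ]
 [ 0.6345 -0.0998  0.046 ]] [ 0.6196 -0.0173  0.046 ]
tray [[0.627  0.3894 0.016 ]
 [0.6281 0.2576 0.016 ]
 [0.3497 0.2556 0.016 ]
 [0.3487 0.3851 0.016 ]] [0.4884 0.3219 0.016 ]
rest [[ 0.5343 -0.2936  0.01  ]
 [ 0.5311 -0.3741  0.01  ]
 [ 0.3408 -0.3668  0.01  ]
 [ 0.3434 -0.2868  0.01  ]] [ 0.4374 -0.3303  0.01  ]
[0.1318 0.2784 0.1295 0.2783] ang [np.float64(0.015467002464450232), np.float64(0.00695977204178116)]
[0.0806 0.1905 0.0801 0.191 ] ang [np.float64(-0.03547050707049326), np.float64(-0.0382229505360094)]
```

```bash
cat >> h.py <<'E'
def go(x,y,z,ang=None):
    o=bot.observe(); r=rot(o["tcp_rot"]); M=r.as_matrix()
    a=np.arctan2(M[1,0],M[0,0]); d=M.T@(np.array([x,y,z])-o["tool_pos"])
    print("t",round(o["time"],2),"pos",o["tool_pos"].round(4),"jaw ang",round(a,4),"tilt",np.round(M[:2,2],4),"F",o["wrist_force"].round(1),"w",round(float(o["gripper_width"]),3))
    print("tool delta",d.round(4), "spin",None if ang is None else round(a-ang,4))
E
echo
```

Emit:
apply_moves:
  increments:
    - [[0,0,0],-0.097]
    - [[0,0,0],-0.097]
    - [[0,0,0],-0.098]
    - [[0,0,0],0]
  gripper: -0.3
  force: 60

```text
time: 0.53
tool_pos: [0.1877, 0.6221, 0.25]
tcp_rot: [0.0, 0.707, 0.707, -0.0]
wrist_force: [-0.4, -0.5, -1.0]
gripper_width: 0.648
```

```bash
python3 -c "
from h import *
go(.566,.073,.25,np.pi/2)"
```

```text
t 0.53 pos [0.1877 0.6221 0.25  ] jaw ang 1.5715 tilt [-0.0005 -0.0007] F [-0.4 -0.5 -1. ] w 0.648
tool delta [-5.493e-01  3.779e-01  1.000e-04] spin 0.0007
```

Emit:
apply_moves:
  increments:
    - [[-0.0305,0.021,0],0]
    - [[-0.0305,0.021,0],0]
    - [[-0.0305,0.021,0],0]
    - [[-0.0305,0.021,0],0]
    - [[-0.0305,0.021,0],0]

```text
time: 0.95
tool_pos: [0.2932, 0.4681, 0.2503]
tcp_rot: [0.0, 0.708, 0.706, -0.0]
wrist_force: [-0.0, 0.9, 0.2]
gripper_width: 0.65
```

Emit:
apply_moves:
  increments:
    - [[-0.0305,0.021,0],0]
    - [[-0.0305,0.021,0],0]
    - [[-0.0305,0.021,0],0]
    - [[-0.0305,0.021,0],0]
    - [[-0.0305,0.021,0],0]

```text
time: 1.37
tool_pos: [0.3981, 0.3155, 0.2505]
tcp_rot: [-0.0, 0.708, 0.706, 0.0]
wrist_force: [0.3, 0.1, -0.8]
gripper_width: 0.652
```

Emit:
apply_moves:
  increments:
    - [[-0.0305,0.021,0],0]
    - [[-0.0305,0.021,0],0]
    - [[-0.0305,0.021,0],0]
    - [[-0.0305,0.021,0],0]
    - [[-0.0305,0.021,0],0]

```text
time: 1.78
tool_pos: [0.503, 0.1629, 0.2505]
tcp_rot: [0.0, 0.708, 0.706, 0.0]
wrist_force: [1.1, 0.1, -0.3]
gripper_width: 0.648
```

Emit:
apply_moves:
  increments:
    - [[-0.0305,0.021,0],0]
    - [[-0.0305,0.021,0],0]
    - [[-0.0305,0.021,0],0]
    - [[0,0,0],0]

```text
time: 2.12
tool_pos: [0.5692, 0.0627, 0.2501]
tcp_rot: [0.004, 0.713, 0.701, -0.001]
wrist_force: [0.6, -1.0, 0.3]
gripper_width: 0.653
```

```bash
python3 -c "
from h import *
go(.566,.073,.25,np.pi/2)
t=bot.capture('top')['image'];crop(t,225,160,465,340,3.3,'a1.png')"
```

```text
t 2.12 pos [0.5692 0.0627 0.2501] jaw ang 1.5536 tilt [ 0.0037 -0.0072] F [ 0.6 -1.   0.3] w 0.653
tool delta [ 0.0103 -0.0033  0.0001] spin -0.0172
```

View pics/a1.png

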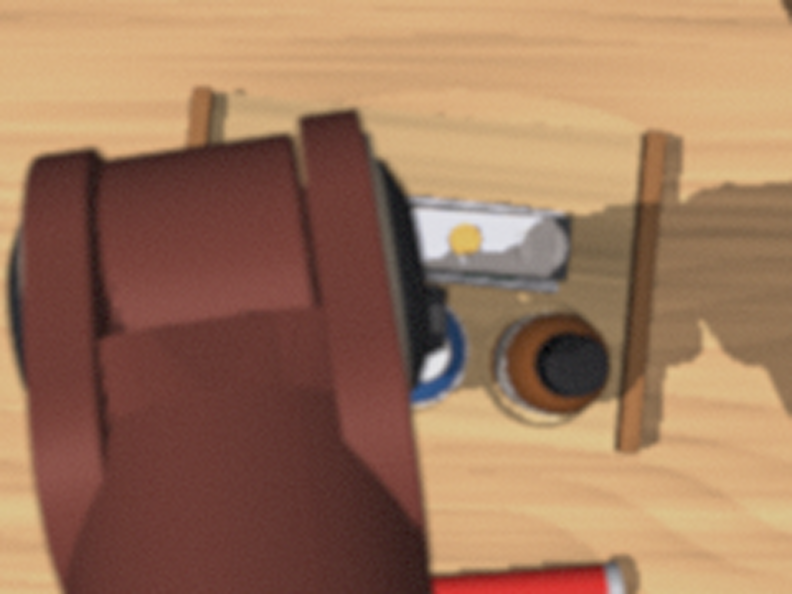

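Emit:
apply_moves:
  increments:
    - [[0,0,0],0]
    - [[0,0,0],0]
    - [[0,0,0],0]

```text
time: 2.42
tool_pos: [0.5644, 0.0751, 0.2503]
tcp_rot: [-0.001, 0.706, 0.708, 0.0]
wrist_force: [-0.6, -1.4, -0.6]
gripper_width: 0.653
```

```bash
python3 -c "
from h import *
go(.566,.073,.145,np.pi/2)
t=bot.capture('scene')['image'];crop(t,220,120,400,270,4,'a2.png')"
```

```text
t 2.42 pos [0.5644 0.0751 0.2503] jaw ang 1.5725 tilt [-0.0007  0.0011] F [-0.6 -1.4 -0.6] w 0.653
tool delta [-0.0022  0.0017  0.1053] spin 0.0017
```

View pics/a2.png

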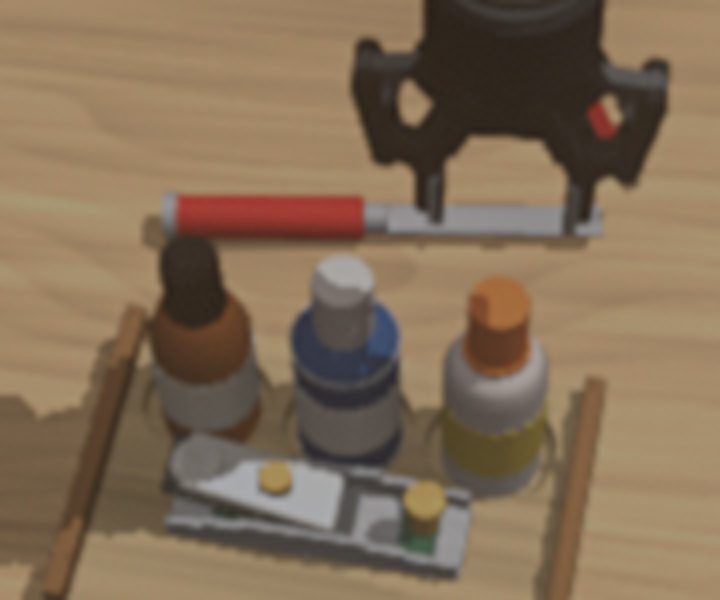

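The arm settles within 2 mm of the target. The fingers are open above the orange cap, which is at about (498,300) in the crop.

Emit:
apply_moves:
  increments:
    - [[-0.002,0.002,0.025],0]
    - [[0,0,0.03],0]
    - [[0,0,0.025],0]
    - [[0,0,0.017],0]
    - [[0,0,0.008],0]

```text
time: 2.88
tool_pos: [0.5652, 0.0721, 0.1429]
tcp_rot: [-0.002, 0.707, 0.707, -0.002]
wrist_force: [-0.9, 0.0, -1.2]
gripper_width: 0.651
```

Emit:
apply_moves:
  increments:
    - [[0,0,0],0]
    - [[0,0,0],0]
    - [[0,0,0],0]
    - [[0,0,0],0]
    - [[0,0,0],0]
  gripper: 1
  force: 60

```text
time: 3.3
tool_pos: [0.5674, 0.0711, 0.146]
tcp_rot: [0.0, 0.707, 0.707, 0.0]
wrist_force: [-0.5, -0.1, -3.6]
gripper_width: 0.361
```

```bash
python3 -c "
from h import *
go(.566,.073,.205,np.pi/2)
t=bot.capture('scene')['image'];crop(t,220,120,400,270,4,'a3.png')"
```

```text
t 3.3 pos [0.5674 0.0711 0.146 ] jaw ang 1.57 tilt [0.0011 0.0001] F [-0.5 -0.1 -3.6] w 0.361
tool delta [ 0.0019 -0.0013 -0.059 ] spin -0.0008
```

View pics/a3.png

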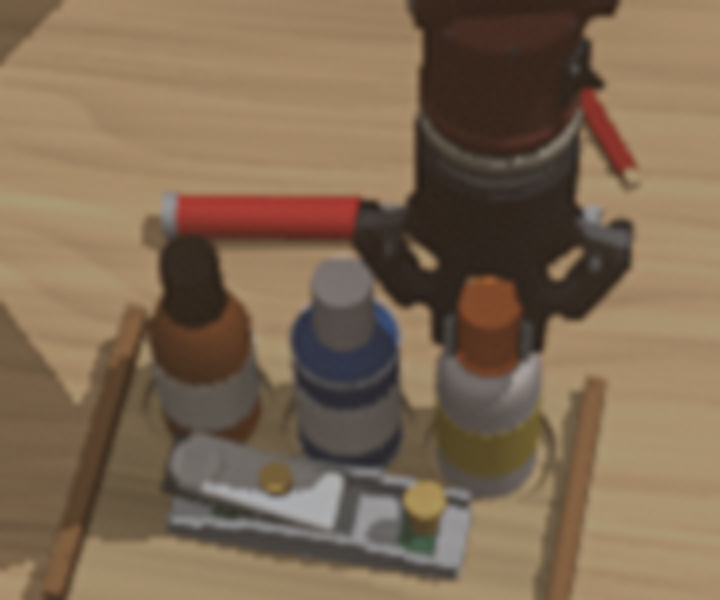

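Emit:
apply_moves:
  increments:
    - [[0,0,-0.008],0]
    - [[0,0,-0.017],0]
    - [[0,0,-0.02],0]
    - [[0,0,-0.012],0]
    - [[0,0,-0.005],0]

```text
time: 3.77
tool_pos: [0.5685, 0.0711, 0.2102]
tcp_rot: [0.001, 0.707, 0.707, 0.002]
wrist_force: [0.1, -1.0, -3.4]
gripper_width: 0.355
```

Emit:
apply_moves:
  increments:
    - [[0.01,0,0],0]
    - [[0.02,0,0],0]
    - [[0.03,0,0],0]
    - [[0.03,0,0],0]
    - [[0.03,0,0],0]

```text
time: 4.18
tool_pos: [0.5662, 0.1929, 0.2062]
tcp_rot: [-0.001, 0.707, 0.707, -0.001]
wrist_force: [1.3, -0.3, -2.9]
gripper_width: 0.358
```

```bash
python3 -c "
from h import *
go(.568,.323,.206,np.pi/2)
t=bot.capture('scene')['image'];crop(t,220,120,460,300,3.3,'a4.png')"
```

```text
t 4.18 pos [0.5662 0.1929 0.2062] jaw ang 1.5699 tilt [-0.0024 -0.    ] F [ 1.3 -0.3 -2.9] w 0.358
tool delta [0.1301 0.0017 0.0002] spin -0.0008
```

View pics/a4.png

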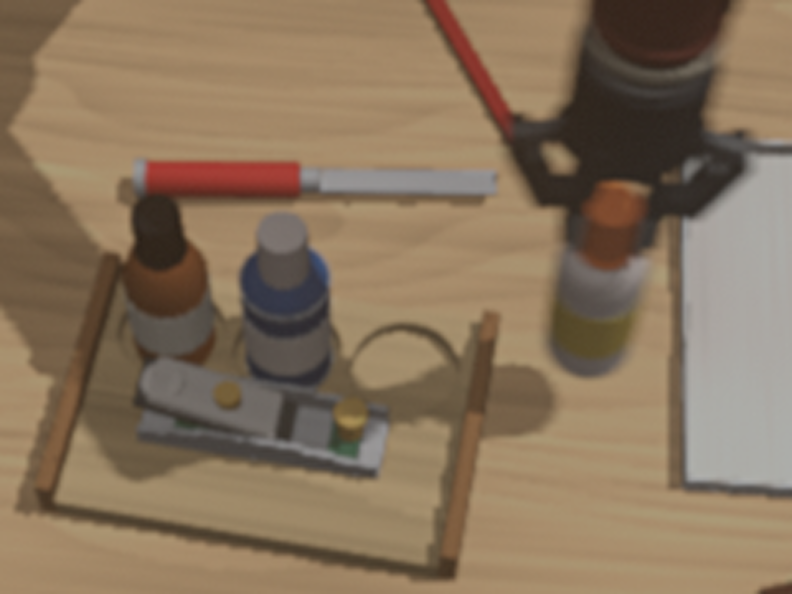

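The glue is held upright, with the cap at about (612,220). I carry on.

Emit:
apply_moves:
  increments:
    - [[0.03,0.001,0],0]
    - [[0.03,0,0],0]
    - [[0.03,0,0],0]
    - [[0.025,0,0],0]
    - [[0.015,0,0],0]

```text
time: 4.65
tool_pos: [0.566, 0.3263, 0.2059]
tcp_rot: [-0.002, 0.705, 0.709, -0.0]
wrist_force: [1.7, 0.9, -3.4]
gripper_width: 0.359
```

Emit:
apply_moves:
  increments:
    - [[0,0,0.015],0]
    - [[0,0,0.02],0]
    - [[0,0,0.015],0]
    - [[0,0,0.005],0]
    - [[0,0,0.0],0]

```text
time: 5.07
tool_pos: [0.567, 0.3198, 0.1499]
tcp_rot: [-0.0, 0.708, 0.707, -0.003]
wrist_force: [-0.8, -0.6, -2.3]
gripper_width: 0.36
```

```bash
python3 -c "
from h import *
go(.568,.323,.142,np.pi/2)"
```

```text
t 5.07 pos [0.567  0.3198 0.1499] jaw ang 1.5695 tilt [-0.0046 -0.0032] F [-0.8 -0.6 -2.3] w 0.36
tool delta [0.0032 0.001  0.0079] spin -0.0013
```

Emit:
apply_moves:
  increments:
    - [[0.001,0,0.004],0]
    - [[0,0,0.004],0]
    - [[0,0,0],0]
    - [[0,0,0],0]
    - [[0,0,0],0]

```text
time: 5.48
tool_pos: [0.5686, 0.3222, 0.1449]
tcp_rot: [0.0, 0.707, 0.707, 0.001]
wrist_force: [0.2, -0.6, -2.7]
gripper_width: 0.36
```

```bash
python3 -c "
from h import *
go(.568,.323,.142,np.pi/2)"
```

```text
t 5.48 pos [0.5686 0.3222 0.1449] jaw ang 1.57 tilt [0.0009 0.0006] F [ 0.2 -0.6 -2.7] w 0.36
tool delta [ 0.0008 -0.0006  0.0029] spin -0.0008
```

Emit:
apply_moves:
  increments:
    - [[0,0,0.002],0]
    - [[0,0,0.0015],0]
    - [[0,0,0],0]
    - [[0,0,0],0]

```text
time: 5.82
tool_pos: [0.5685, 0.3222, 0.141]
tcp_rot: [0.0, 0.707, 0.707, 0.0]
wrist_force: [0.3, -0.2, -1.6]
gripper_width: 0.36
```

```bash
python3 -c "
from h import *
go(.568,.323,.142,np.pi/2)"
```

```text
t 5.82 pos [0.5685 0.3222 0.141 ] jaw ang 1.5701 tilt [0.0004 0.0003] F [ 0.3 -0.2 -1.6] w 0.36
tool delta [ 0.0008 -0.0005 -0.001 ] spin -0.0007
```

Emit:
apply_moves:
  increments:
    - [[0,0,0],0]
    - [[0,0,0],0]
    - [[0,0,0],0]
    - [[0,0,-0.02],0]
    - [[0,0,-0.03],0]
  gripper: -0.3

```text
time: 6.23
tool_pos: [0.5665, 0.3209, 0.1881]
tcp_rot: [-0.001, 0.707, 0.707, -0.004]
wrist_force: [-0.2, 0.5, -0.1]
gripper_width: 0.649
```

Emit:
apply_moves:
  increments:
    - [[0,0,-0.03],0]
    - [[0,0,-0.02],0]
    - [[-0.01,0,-0.005],0]
    - [[-0.025,-0.001,0],0]
    - [[-0.035,-0.001,0],0]

```text
time: 6.65
tool_pos: [0.5652, 0.2547, 0.2457]
tcp_rot: [-0.001, 0.705, 0.709, 0.001]
wrist_force: [0.2, 0.5, -0.5]
gripper_width: 0.65
```

```bash
python3 -c "
from h import *
go(.559,-.006,.25,np.pi/2)
t=bot.capture('scene')['image'];crop(t,220,120,520,320,2.6,'a5.png')"
```

```text
t 6.65 pos [0.5652 0.2547 0.2457] jaw ang 1.5763 tilt [0.0003 0.0029] F [ 0.2  0.5 -0.5] w 0.65
tool delta [-0.2607 -0.0077 -0.005 ] spin 0.0055
```

View pics/a5.png

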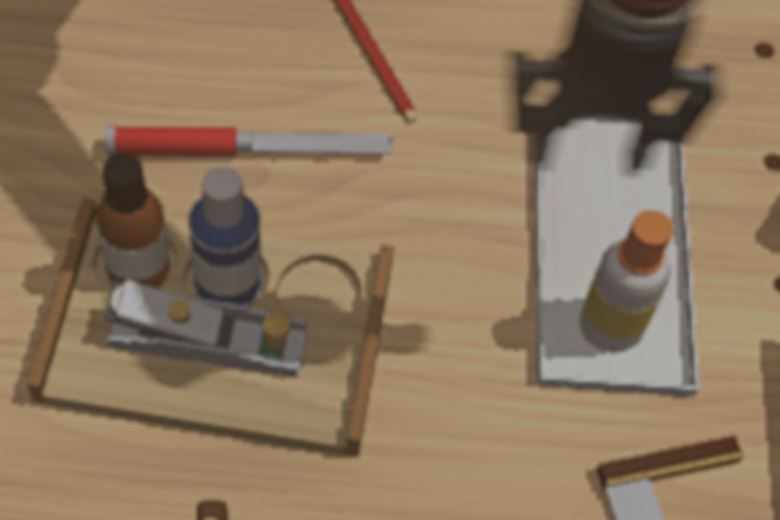

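The glue stands upright in the tray, with its cap at (651,228) and base at (617,330). The spirit can is next.

Emit:
apply_moves:
  increments:
    - [[-0.035,-0.001,0],0]
    - [[-0.035,-0.001,0],0]
    - [[-0.035,-0.001,0],0]
    - [[-0.035,-0.001,0],0]
    - [[-0.035,-0.001,0],0]

```text
time: 7.12
tool_pos: [0.5603, 0.0745, 0.2452]
tcp_rot: [-0.0, 0.708, 0.707, -0.001]
wrist_force: [0.7, -0.3, 1.1]
gripper_width: 0.646
```

Emit:
apply_moves:
  increments:
    - [[-0.032,-0.001,0],0]
    - [[-0.024,0,0],0]
    - [[-0.016,0,0],0]
    - [[-0.008,0,0],0]
    - [[0,0,0],0]

```text
time: 7.53
tool_pos: [0.5596, -0.0061, 0.2453]
tcp_rot: [0.0, 0.709, 0.705, -0.001]
wrist_force: [0.3, -0.3, 0.7]
gripper_width: 0.65
```

```bash
python3 -c "
from h import *
go(.559,-.006,.144,np.pi/2)"
```

```text
t 7.53 pos [ 0.5596 -0.0061  0.2453] jaw ang 1.5651 tilt [-0.0012 -0.0017] F [ 0.3 -0.3  0.7] w 0.65
tool delta [ 0.0003 -0.0005  0.1013] spin -0.0057
```

Emit:
apply_moves:
  increments:
    - [[0,0,0.02],0]
    - [[0,0,0.03],0]
    - [[0,0,0.026],0]
    - [[0,0,0.017],0]
    - [[0,0,0.008],0]

```text
time: 7.95
tool_pos: [0.5583, -0.0007, 0.1419]
tcp_rot: [-0.002, 0.706, 0.708, -0.002]
wrist_force: [-0.1, -0.5, 0.3]
gripper_width: 0.651
```

Emit:
apply_moves:
  increments:
    - [[0,0,0],0]
    - [[0,0,0],0]
    - [[0,0,0],0]
    - [[0,0,0],0]
    - [[0,0,0],0]

```text
time: 8.37
tool_pos: [0.5608, -0.0028, 0.146]
tcp_rot: [0.001, 0.707, 0.707, 0.001]
wrist_force: [-0.2, 0.5, -0.3]
gripper_width: 0.648
```

Emit:
apply_moves:
  increments:
    - [[0,0,0],0]
    - [[0,0,0],0]
    - [[0,0,0],0]
    - [[0,0,0],0]
    - [[0,0,0],0]
  gripper: 1

```text
time: 8.78
tool_pos: [0.5606, -0.0033, 0.1455]
tcp_rot: [0.001, 0.707, 0.707, 0.0]
wrist_force: [-1.3, -0.4, 6.1]
gripper_width: 0.358
```

```bash
python3 -c "
from h import *
go(.488,.322,.206,np.pi/2)
t=bot.capture('scene')['image'];crop(t,220,120,400,270,4,'a6.png')"
```

```text
t 8.78 pos [ 0.5606 -0.0033  0.1455] jaw ang 1.5697 tilt [ 0.0013 -0.0004] F [-1.3 -0.4  6.1] w 0.358
tool delta [ 0.3252 -0.0729 -0.0607] spin -0.0011
```

View pics/a6.png

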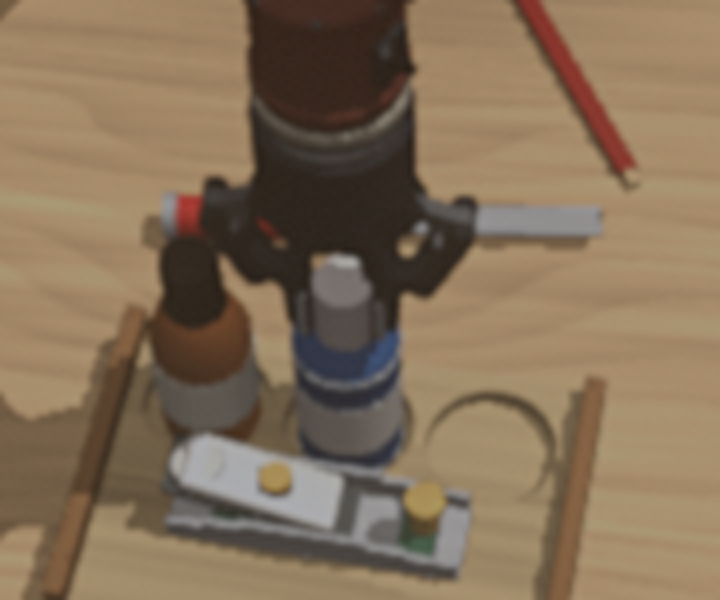

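Both pads are on the white cap at about (343,295), with the can still upright.

Emit:
apply_moves:
  increments:
    - [[0,0,-0.008],0]
    - [[0,0,-0.017],0]
    - [[0,0,-0.02],0]
    - [[0,0,-0.012],0]
    - [[0.008,-0.002,-0.005],0]

```text
time: 9.25
tool_pos: [0.5589, 0.0031, 0.2082]
tcp_rot: [0.001, 0.708, 0.706, 0.0]
wrist_force: [0.4, -1.1, -2.7]
gripper_width: 0.358
```

Emit:
apply_moves:
  increments:
    - [[0.018,-0.005,0],0]
    - [[0.028,-0.006,0],0]
    - [[0.03,-0.007,0],0]
    - [[0.03,-0.007,0],0]
    - [[0.03,-0.007,0],0]

```text
time: 9.67
tool_pos: [0.5243, 0.143, 0.2057]
tcp_rot: [-0.001, 0.707, 0.707, -0.001]
wrist_force: [0.4, 0.8, -3.3]
gripper_width: 0.357
```

Emit:
apply_moves:
  increments:
    - [[0.03,-0.007,0],0]
    - [[0.03,-0.007,0],0]
    - [[0.03,-0.007,0],0]
    - [[0.03,-0.006,0],0]
    - [[0.026,-0.005,0],0]

```text
time: 10.08
tool_pos: [0.4917, 0.29, 0.2056]
tcp_rot: [-0.001, 0.706, 0.708, -0.001]
wrist_force: [-0.7, 0.3, -3.1]
gripper_width: 0.356
```

```bash
python3 -c "
from h import *
go(.488,.322,.150,np.pi/2)"
```

```text
t 10.08 pos [0.4917 0.29   0.2056] jaw ang 1.5727 tilt [-0.0035 -0.    ] F [-0.7  0.3 -3.1] w 0.356
tool delta [ 0.032  -0.0034  0.0556] spin 0.0019
```

Emit:
apply_moves:
  increments:
    - [[0.018,-0.003,0],0]
    - [[0.009,-0.001,0],0]
    - [[0,0,0.01],0]
    - [[0,0,0.02],0]
    - [[0,0,0.015],0]

```text
time: 10.5
tool_pos: [0.4902, 0.3115, 0.1599]
tcp_rot: [0.001, 0.708, 0.706, -0.002]
wrist_force: [0.3, -1.1, -3.2]
gripper_width: 0.36
```

Emit:
apply_moves:
  increments:
    - [[0,0,0.01],0]
    - [[0,0,0.004],0]
    - [[0,0,0],0]
    - [[0,0,0],0]
    - [[0,0,0],0]

```text
time: 10.92
tool_pos: [0.4911, 0.3141, 0.1486]
tcp_rot: [0.0, 0.708, 0.707, 0.001]
wrist_force: [0.2, 1.2, -2.1]
gripper_width: 0.361
```

```bash
python3 -c "
from h import *
go(.488,.322,.1405,np.pi/2)"
```

```text
t 10.92 pos [0.4911 0.3141 0.1486] jaw ang 1.5694 tilt [0.0016 0.0009] F [ 0.2  1.2 -2.1] w 0.361
tool delta [ 0.0079 -0.0031  0.0081] spin -0.0014
```

Emit:
apply_moves:
  increments:
    - [[0.004,-0.002,0.003],0]
    - [[0.004,-0.001,0.003],0]
    - [[0,0,0.0015],0]
    - [[0,0,0],0]
    - [[0,0,0],0]

```text
time: 11.33
tool_pos: [0.4873, 0.323, 0.1406]
tcp_rot: [-0.0, 0.707, 0.707, 0.001]
wrist_force: [-1.3, 1.6, -2.1]
gripper_width: 0.363
```

```bash
python3 -c "
from h import *
go(.488,.322,.1405,np.pi/2)"
```

```text
t 11.33 pos [0.4873 0.323  0.1406] jaw ang 1.5708 tilt [0.0005 0.0012] F [-1.3  1.6 -2.1] w 0.363
tool delta [-0.001   0.0007  0.0001] spin -0.0
```

Emit:
apply_moves:
  increments:
    - [[0,0,0],0]
    - [[0,0,0],0]
    - [[0,0,0],0]
    - [[0,0,-0.02],0]
    - [[0,0,-0.03],0]
  gripper: -0.3

```text
time: 11.75
tool_pos: [0.4857, 0.3205, 0.1881]
tcp_rot: [-0.0, 0.707, 0.707, -0.004]
wrist_force: [0.9, -0.4, 0.6]
gripper_width: 0.646
```

Emit:
apply_moves:
  increments:
    - [[0,0,-0.03],0]
    - [[0,0,-0.02],0]
    - [[-0.01,0.002,-0.005],0]
    - [[-0.025,0.004,0],0]
    - [[-0.035,0.005,0],0]

```text
time: 12.17
tool_pos: [0.4975, 0.2542, 0.2453]
tcp_rot: [-0.001, 0.705, 0.709, 0.001]
wrist_force: [0.0, -0.4, -1.0]
gripper_width: 0.653
```

```bash
python3 -c "
from h import *
go(.553,-.0827,.245,np.pi/2)
t=bot.capture('scene')['image'];crop(t,220,120,520,320,2.6,'a7.png')"
```

```text
t 12.17 pos [0.4975 0.2542 0.2453] jaw ang 1.5762 tilt [0.0004 0.0024] F [ 0.  -0.4 -1. ] w 0.653
tool delta [-0.3372  0.0537 -0.0005] spin 0.0054
```

View pics/a7.png

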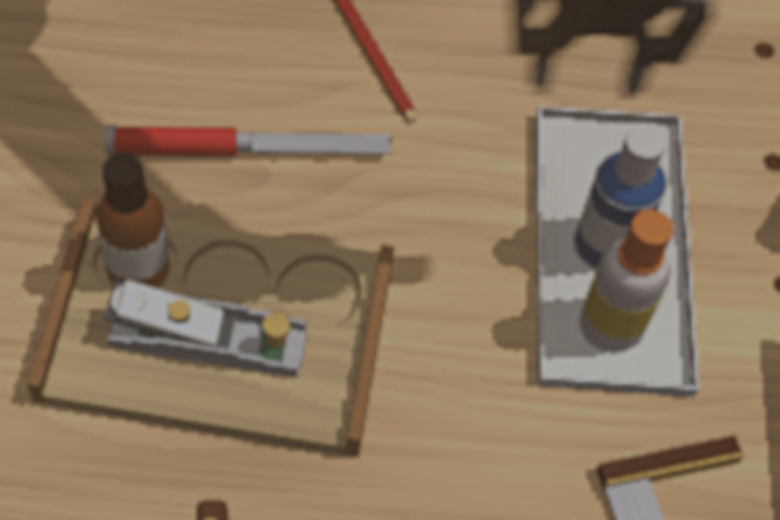

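The can stands upright beside the glue: white cap at (643,148), orange cap at (651,228). The oil bottle is next.

Emit:
apply_moves:
  increments:
    - [[-0.035,0.006,0],0]
    - [[-0.035,0.006,0],0]
    - [[-0.035,0.006,0],0]
    - [[-0.035,0.006,0],0]
    - [[-0.035,0.006,0],0]

```text
time: 12.63
tool_pos: [0.5276, 0.0742, 0.2446]
tcp_rot: [-0.0, 0.708, 0.706, -0.001]
wrist_force: [0.9, -1.0, -0.6]
gripper_width: 0.653
```

Emit:
apply_moves:
  increments:
    - [[-0.035,0.006,0],0]
    - [[-0.035,0.006,0],0]
    - [[-0.032,0.005,0],0]
    - [[-0.025,0.004,0],0]
    - [[-0.017,0.003,0],0]

```text
time: 13.05
tool_pos: [0.5511, -0.0722, 0.2445]
tcp_rot: [0.0, 0.71, 0.705, -0.002]
wrist_force: [0.3, -0.4, -0.8]
gripper_width: 0.647
```

Emit:
apply_moves:
  increments:
    - [[-0.008,0.0,0],0]
    - [[0,0,0],0]
    - [[0,0,0],0]

```text
time: 13.3
tool_pos: [0.5515, -0.0743, 0.2448]
tcp_rot: [-0.001, 0.707, 0.707, -0.0]
wrist_force: [0.4, 1.9, -0.4]
gripper_width: 0.649
```

```bash
python3 -c "
from h import *
go(.553,-.0827,.144,np.pi/2)"
```

```text
t 13.3 pos [ 0.5515 -0.0743  0.2448] jaw ang 1.57 tilt [-0.0015  0.0009] F [ 0.4  1.9 -0.4] w 0.649
tool delta [-0.0085  0.0017  0.1008] spin -0.0008
```

Emit:
apply_moves:
  increments:
    - [[-0.005,0.002,0.01],0]
    - [[-0.003,0,0.025],0]
    - [[0,0,0.025],0]
    - [[0,0,0.01],0]
    - [[0,0,0],0]

```text
time: 13.72
tool_pos: [0.552, -0.0812, 0.1722]
tcp_rot: [-0.003, 0.706, 0.708, -0.002]
wrist_force: [-0.7, 0.4, 0.2]
gripper_width: 0.649
```

Emit:
apply_moves:
  increments:
    - [[0,0,0.0],0]
    - [[0,0,0],0]

```text
time: 13.88
tool_pos: [0.555, -0.0824, 0.1764]
tcp_rot: [0.001, 0.707, 0.707, 0.001]
wrist_force: [-0.5, 0.0, 1.3]
gripper_width: 0.65
```

```bash
python3 -c "
from h import *
go(.553,-.0827,.144,np.pi/2)"
```

```text
t 13.88 pos [ 0.555  -0.0824  0.1764] jaw ang 1.5711 tilt [ 0.0023 -0.0001] F [-0.5  0.   1.3] w 0.65
tool delta [-0.0003 -0.0021  0.0324] spin 0.0003
```

Emit:
apply_moves:
  increments:
    - [[0,-0.001,0.015],0]
    - [[0,0,0.013],0]
    - [[0,0,0.004],0]
    - [[0,0,0.0],0]
    - [[0,0,0],0]

```text
time: 14.3
tool_pos: [0.5538, -0.083, 0.1443]
tcp_rot: [0.001, 0.707, 0.707, 0.001]
wrist_force: [1.0, 0.2, 0.4]
gripper_width: 0.646
```

Emit:
apply_moves:
  increments:
    - [[0,0,0],0]
    - [[0,0,0],0]
    - [[0,0,0],0]
    - [[0,0,0],0]
    - [[0,0,0],0]
  gripper: 1

```text
time: 14.72
tool_pos: [0.5541, -0.0829, 0.1446]
tcp_rot: [0.001, 0.707, 0.707, 0.001]
wrist_force: [0.0, 0.1, 6.2]
gripper_width: 0.358
```

```bash
python3 -c "
from h import *
go(.408,.321,.206,np.pi/2)
t=bot.capture('scene')['image'];crop(t,220,120,400,270,4,'a8.png')"
```

```text
t 14.72 pos [ 0.5541 -0.0829  0.1446] jaw ang 1.5702 tilt [ 0.0028 -0.0001] F [0.  0.1 6.2] w 0.358
tool delta [ 0.4038 -0.1461 -0.0619] spin -0.0006
```

View pics/a8.png

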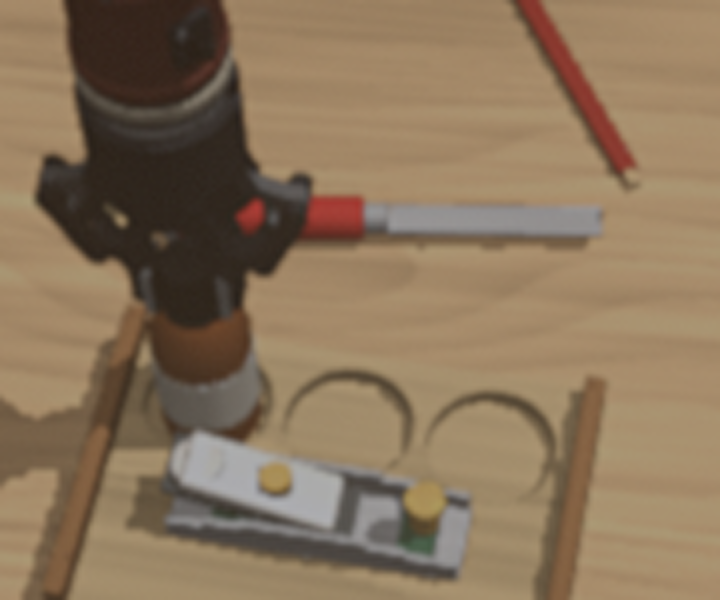

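The black cap is held between the pads and the bottle is upright. I lift it and carry it over.

Emit:
apply_moves:
  increments:
    - [[0,0,-0.008],0]
    - [[0,0,-0.017],0]
    - [[0,0,-0.02],0]
    - [[0,0,-0.013],0]
    - [[0.008,-0.003,-0.005],0]

```text
time: 15.18
tool_pos: [0.5509, -0.0773, 0.2081]
tcp_rot: [0.002, 0.709, 0.706, 0.0]
wrist_force: [-0.9, -0.6, -3.2]
gripper_width: 0.36
```

Emit:
apply_moves:
  increments:
    - [[0.018,-0.007,0],0]
    - [[0.028,-0.01,0],0]
    - [[0.03,-0.011,0],0]
    - [[0.03,-0.011,0],0]
    - [[0.03,-0.011,0],0]

```text
time: 15.6
tool_pos: [0.498, 0.0627, 0.2054]
tcp_rot: [-0.001, 0.707, 0.707, -0.001]
wrist_force: [0.2, 0.5, -3.1]
gripper_width: 0.36
```

Emit:
apply_moves:
  increments:
    - [[0.03,-0.011,0],0]
    - [[0.03,-0.011,0],0]
    - [[0.03,-0.011,0],0]
    - [[0.03,-0.011,0],0]
    - [[0.03,-0.011,0],0]

```text
time: 16.02
tool_pos: [0.443, 0.2124, 0.2055]
tcp_rot: [-0.001, 0.707, 0.707, -0.001]
wrist_force: [1.6, 0.6, -2.9]
gripper_width: 0.359
```

Emit:
apply_moves:
  increments:
    - [[0.03,-0.011,0],0]
    - [[0.03,-0.011,0],0]
    - [[0.025,-0.009,0],0]
    - [[0.015,-0.005,0],0]
    - [[0.006,-0.002,0],0]

```text
time: 16.43
tool_pos: [0.4041, 0.3206, 0.2054]
tcp_rot: [-0.001, 0.705, 0.709, -0.001]
wrist_force: [0.0, -1.0, -2.6]
gripper_width: 0.354
```

```bash
python3 -c "
from h import *
go(.408,.321,.150,np.pi/2)"
```

```text
t 16.43 pos [0.4041 0.3206 0.2054] jaw ang 1.5765 tilt [-0.0031  0.0007] F [ 0.  -1.  -2.6] w 0.354
tool delta [0.0003 0.0041 0.0554] spin 0.0057
```

Emit:
apply_moves:
  increments:
    - [[0,0.001,0.015],0]
    - [[0,0,0.02],0]
    - [[0,0,0.015],0]
    - [[0,0,0.005],0]
    - [[0,0,0.0],0]

```text
time: 16.85
tool_pos: [0.4074, 0.3153, 0.1497]
tcp_rot: [0.0, 0.708, 0.706, -0.003]
wrist_force: [-0.2, 0.2, -2.5]
gripper_width: 0.359
```

Emit:
apply_moves:
  increments:
    - [[0,0,0],0]
    - [[0,0,0],0]
    - [[0,0,0],0]

```text
time: 17.1
tool_pos: [0.409, 0.3174, 0.1523]
tcp_rot: [0.0, 0.708, 0.707, 0.001]
wrist_force: [0.0, 0.5, -2.7]
gripper_width: 0.357
```

```bash
python3 -c "
from h import *
go(.408,.321,.140,np.pi/2)"
```

```text
t 17.1 pos [0.409  0.3174 0.1523] jaw ang 1.5696 tilt [0.0016 0.0012] F [ 0.   0.5 -2.7] w 0.357
tool delta [ 0.0036 -0.001   0.0123] spin -0.0012
```

Emit:
apply_moves:
  increments:
    - [[0.002,0,0.005],0]
    - [[0.001,0,0.004],0]
    - [[0,0,0.003],0]
    - [[0,0,0],0]
    - [[0,0,0],0]

```text
time: 17.52
tool_pos: [0.4083, 0.3207, 0.1396]
tcp_rot: [-0.0, 0.707, 0.707, 0.0]
wrist_force: [-1.2, 0.2, 1.5]
gripper_width: 0.356
```

Emit:
apply_moves:
  increments:
    - [[0,0,0],0]
    - [[0,0,0],0]
    - [[0,0,0],0]

```text
time: 17.77
tool_pos: [0.4084, 0.3207, 0.1396]
tcp_rot: [-0.0, 0.707, 0.707, 0.0]
wrist_force: [-1.2, 1.5, 2.4]
gripper_width: 0.355
```

```bash
python3 -c "
from h import *
go(.408,.321,.1395,np.pi/2)"
```

```text
t 17.77 pos [0.4084 0.3207 0.1396] jaw ang 1.5704 tilt [0.0004 0.0009] F [-1.2  1.5  2.4] w 0.355
tool delta [ 0.0003 -0.0004  0.0001] spin -0.0004
```

Seated, with light contact. I release and rise.

Emit:
apply_moves:
  increments:
    - [[0,0,0],0]
    - [[0,0,0],0]
    - [[0,0,0],0]
    - [[0,0,-0.02],0]
    - [[0,0,-0.03],0]
  gripper: -0.3

```text
time: 18.18
tool_pos: [0.4068, 0.3185, 0.1872]
tcp_rot: [-0.0, 0.707, 0.707, -0.004]
wrist_force: [1.1, 0.5, 0.1]
gripper_width: 0.649
```

Emit:
apply_moves:
  increments:
    - [[0,0,-0.03],0]
    - [[0,0,-0.02],0]
    - [[-0.01,0.004,-0.005],0]
    - [[-0.025,0.01,0],0.05]
    - [[-0.03,0.014,0],0.1]

```text
time: 18.6
tool_pos: [0.4342, 0.2552, 0.2442]
tcp_rot: [-0.001, 0.758, 0.653, 0.0]
wrist_force: [0.6, -0.3, 0.1]
gripper_width: 0.651
```

```bash
python3 -c "
from h import *
go(.62,-.0173,.15,-.085)
c=bot.capture('scene');t=c['image'];crop(t,220,120,520,320,2.6,'a9.png')
import pickle;pickle.dump(c,open('c1.pkl','wb'))"
```

```text
t 18.6 pos [0.4342 0.2552 0.2442] jaw ang 1.422 tilt [-0.0002  0.0013] F [ 0.6 -0.3  0.1] w 0.651
tool delta [-0.242   0.2242  0.0938] spin 1.507
```

View pics/a9.png

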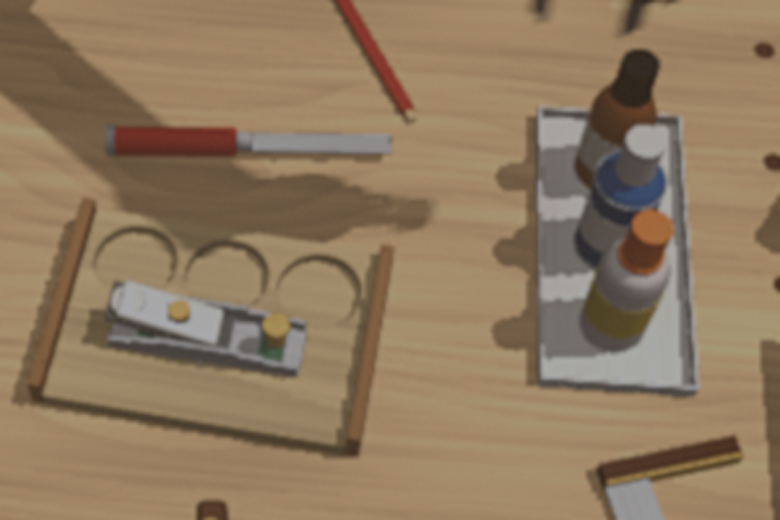

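All three bottles stand upright in the tray: caps at (640,70), (645,142), (651,228). I turn the jaws for the plane.

Emit:
apply_moves:
  increments:
    - [[0,0,0],0.12]
    - [[0,0,0],0.12]
    - [[0,0,0],0.12]
    - [[0,0,0],0.12]
    - [[0,0,0],0.12]
  gripper: -1

```text
time: 19.07
tool_pos: [0.4346, 0.2531, 0.2433]
tcp_rot: [0.001, 0.919, 0.395, -0.001]
wrist_force: [0.1, 1.1, -0.3]
gripper_width: 1.0
```

Emit:
apply_moves:
  increments:
    - [[0,0,0],0.12]
    - [[0,0,0],0.12]
    - [[0,0,0],0.12]
    - [[0,0,0],0.12]
    - [[0,0,0],0.12]

```text
time: 19.48
tool_pos: [0.4345, 0.2532, 0.2433]
tcp_rot: [0.001, 0.994, 0.106, -0.001]
wrist_force: [-0.2, 1.5, -0.3]
gripper_width: 1.003
```

Emit:
apply_moves:
  increments:
    - [[0,0,0],0.12]
    - [[0,0,0],0.12]
    - [[0,0,0],0.06]
    - [[0,0,0],0]
    - [[0,0,0],0]

```text
time: 19.9
tool_pos: [0.4345, 0.2537, 0.2435]
tcp_rot: [0.001, 0.999, -0.039, -0.001]
wrist_force: [-0.4, -0.1, -0.4]
gripper_width: 1.0
```

```bash
python3 -c "
from h import *
go(.62,-.0173,.15,-.085)
print(bot.observe()['joints'].round(2))
c=bot.capture('top');
import pickle;pickle.dump(c,open('c2.pkl','wb'));crop(c['image'],265,180,445,305,4,'b0.png')"
```

```text
t 19.9 pos [0.4345 0.2537 0.2435] jaw ang -0.0788 tilt [-0.0011 -0.0016] F [-0.4 -0.1 -0.4] w 1.0
tool delta [0.2063 0.2554 0.0937] spin 0.0062
[-0.9   0.43  0.46  1.86 -0.23  0.91 -0.4 ]
```

View pics/b0.png

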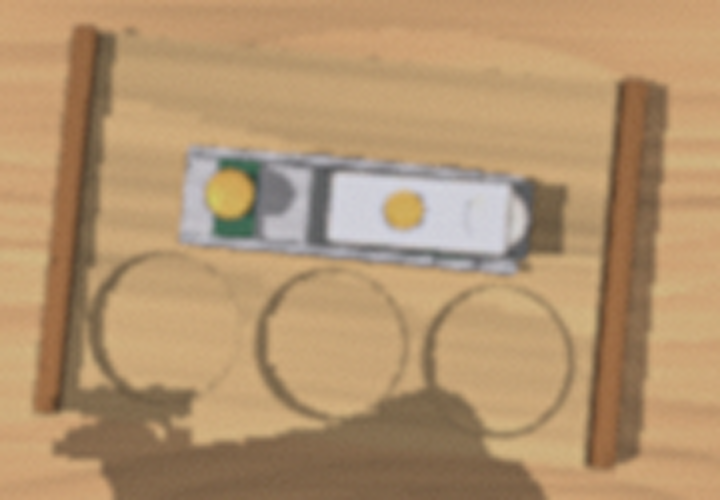

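```bash
python3 -c "
from h import *
import pickle
T=Cam(pickle.load(open('c2.pkl','rb')))
px=lambda l,x0,y0,k:(np.array(l,float)+.5)/k-.5+[x0,y0]
print(T.at(px([(166,327),(333,344),(500,361)],265,180,4),.02).round(4))
# brass screw and knob tops: top cam vs scene cam
S=Cam(pickle.load(open('c0.pkl','rb'))['scene'])
for z in(.055,.06,.065,.07): print(z,T.at(px([(230,193),(404,210)],265,180,4),z).round(4)[:,:2].ravel(),S.at(px([(530,370),(344,348)],220,170,5),z).round(4)[:,:2].ravel())
"
```

```text
[[ 0.565   0.0713  0.02  ]
 [ 0.5575 -0.0084  0.02  ]
 [ 0.5501 -0.0881  0.02  ]]
0.055 [ 0.6265  0.0412  0.6194 -0.039 ] [ 0.6202  0.0416  0.6168 -0.0378]
0.06 [ 0.6261  0.0411  0.619  -0.0386] [ 0.6229  0.0419  0.6196 -0.0371]
0.065 [ 0.6257  0.0411  0.6186 -0.0381] [ 0.6257  0.0421  0.6223 -0.0365]
0.07 [ 0.6253  0.0411  0.6183 -0.0377] [ 0.6284  0.0424  0.6251 -0.0358]
```

Emit:
apply_moves:
  increments:
    - [[0.012,0.014,0.0],0.006]
    - [[0.024,0.03,0.0],0]
    - [[0.026,0.032,0],0]
    - [[0.026,0.032,0],0]
    - [[0.026,0.032,0],0]

```text
time: 20.37
tool_pos: [0.5371, 0.1035, 0.2442]
tcp_rot: [0.0, 0.999, -0.042, -0.0]
wrist_force: [1.4, 0.5, -0.1]
gripper_width: 1.002
```

Emit:
apply_moves:
  increments:
    - [[0.026,0.032,0.01],0]
    - [[0.026,0.032,0.02],0]
    - [[0.02,0.026,0.03],0]
    - [[0.013,0.017,0.02],0]
    - [[0.007,0.008,0.01],0]

```text
time: 20.78
tool_pos: [0.6139, -0.0165, 0.1551]
tcp_rot: [0.001, 0.999, -0.045, -0.002]
wrist_force: [-0.1, 0.5, -0.8]
gripper_width: 0.999
```

Emit:
apply_moves:
  increments:
    - [[0,0,0.0],0]
    - [[0,0,0.0],0]
    - [[0,0,0],0]
    - [[0,0,0],0]

```text
time: 21.12
tool_pos: [0.6149, -0.0093, 0.1597]
tcp_rot: [-0.001, 0.999, -0.041, 0.001]
wrist_force: [-0.3, -0.4, -0.0]
gripper_width: 1.001
```

```bash
python3 -c "
from h import *
go(.62,-.0173,.043,-.083)
c=bot.capture('scene');t=c['image'];crop(t,220,120,400,270,4,'b1.png')"
```

```text
t 21.12 pos [ 0.6149 -0.0093  0.1597] jaw ang -0.0824 tilt [0.0022 0.0016] F [-0.3 -0.4 -0. ] w 1.001
tool delta [0.0054 0.0077 0.1167] spin 0.0006
```

View pics/b1.png

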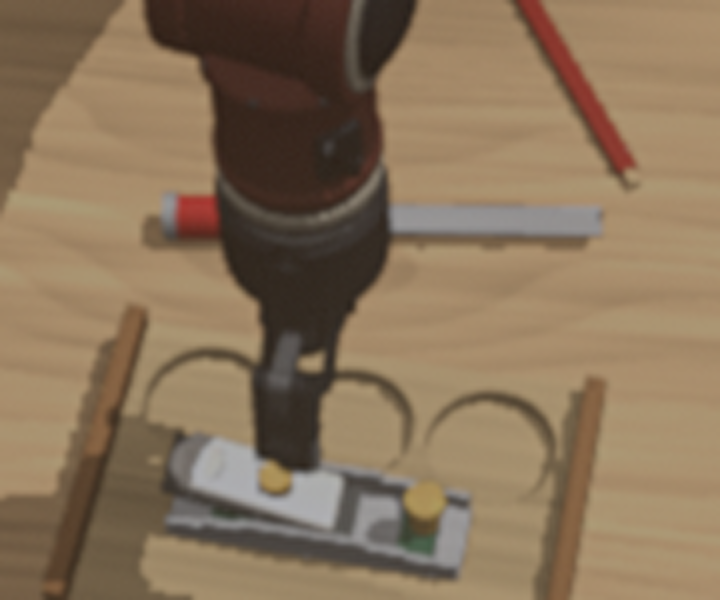

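Emit:
apply_moves:
  increments:
    - [[0.003,0.004,0.02],0]
    - [[0.003,0.004,0.03],0]
    - [[0,0,0.028],0]
    - [[0,0,0.015],0]
    - [[0,0,0.005],0]

```text
time: 21.58
tool_pos: [0.6182, -0.0185, 0.0582]
tcp_rot: [-0.0, 0.999, -0.042, -0.002]
wrist_force: [-0.4, -1.0, 0.7]
gripper_width: 0.999
```

Emit:
apply_moves:
  increments:
    - [[0,0,0.0],0]
    - [[0,0,0.0],0]
    - [[0,0,0],0]
    - [[0,0,0],0]

```text
time: 21.92
tool_pos: [0.621, -0.0202, 0.062]
tcp_rot: [0.0, 0.999, -0.043, 0.002]
wrist_force: [0.5, -0.3, -0.0]
gripper_width: 1.001
```

```bash
python3 -c "
from h import *
go(.621,-.0173,.044,-.083)
c=bot.capture('scene');t=c['image'];crop(t,220,120,400,270,4,'b2.png')"
```

```text
t 21.92 pos [ 0.621  -0.0202  0.062 ] jaw ang -0.0856 tilt [ 0.0033 -0.0002] F [ 0.5 -0.3 -0. ] w 1.001
tool delta [-0.0003 -0.0029  0.018 ] spin -0.0026
```

View pics/b2.png

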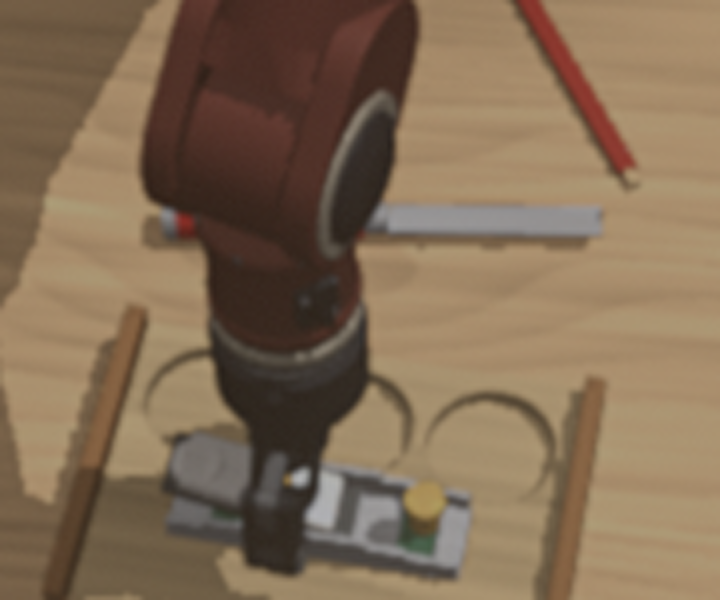

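The fingers straddle the plane. I descend the last 17 mm and grip.

Emit:
apply_moves:
  increments:
    - [[0,-0.002,0.006],0]
    - [[0,0,0.007],0]
    - [[0,0,0.004],0]
    - [[0,0,0],0]
    - [[0,0,0],0]

```text
time: 22.38
tool_pos: [0.6196, -0.0183, 0.0425]
tcp_rot: [0.0, 0.999, -0.043, -0.001]
wrist_force: [-0.0, 0.5, -0.1]
gripper_width: 1.002
```

Emit:
apply_moves:
  increments:
    - [[0,0,0],0]
    - [[0,0,0],0]
    - [[0,0,0],0]
    - [[0,0,0],0]
    - [[0,0,0],0]
  gripper: 1
  force: 90

```text
time: 22.8
tool_pos: [0.6202, -0.0185, 0.0439]
tcp_rot: [-0.0, 0.999, -0.043, 0.0]
wrist_force: [-0.4, 0.7, 4.1]
gripper_width: 0.512
```

```bash
python3 -c "
from h import *
go(.621,-.0173,.1,-.083)
c=bot.capture('scene');t=c['image'];crop(t,220,120,400,270,4,'b3.png')"
```

```text
t 22.8 pos [ 0.6202 -0.0185  0.0439] jaw ang -0.0861 tilt [0.0004 0.    ] F [-0.4  0.7  4.1] w 0.512
tool delta [ 0.0007 -0.0012 -0.0561] spin -0.0031
```

View pics/b3.png

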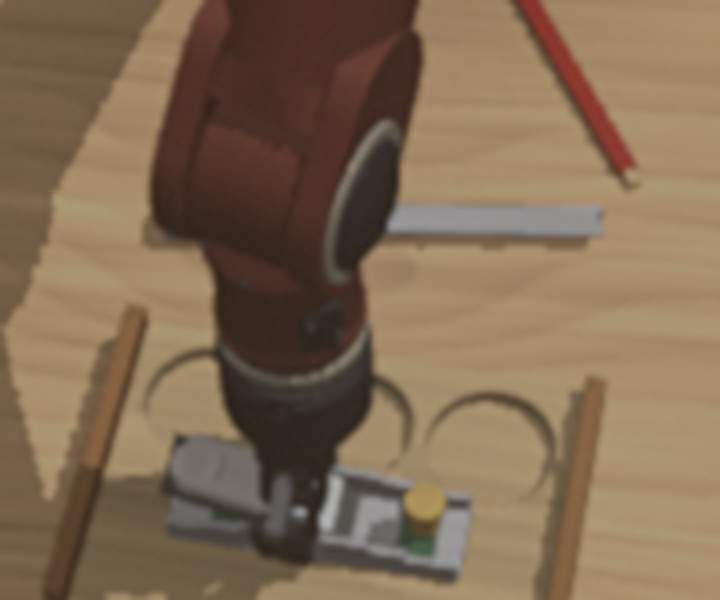

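Gripped: the opening reads 0.512, about 44 mm. I lift it.

Emit:
apply_moves:
  increments:
    - [[0,0,-0.005],0]
    - [[0,0,-0.015],0]
    - [[0,0,-0.025],0]
    - [[0,0,-0.025],0]
    - [[0,0,-0.012],0]

```text
time: 23.27
tool_pos: [0.6206, -0.0183, 0.1268]
tcp_rot: [0.0, 0.999, -0.043, 0.001]
wrist_force: [0.7, -1.0, -6.5]
gripper_width: 0.51
```

Emit:
apply_moves:
  increments:
    - [[0,0,0],0.03]
    - [[0,0,0],0.07]
    - [[0,0,0],0.11]
    - [[0,0,0],0.11]
    - [[0,0,0],0.11]

```text
time: 23.68
tool_pos: [0.6184, -0.0177, 0.1227]
tcp_rot: [0.0, 0.966, -0.258, -0.002]
wrist_force: [-0.5, 0.0, -6.3]
gripper_width: 0.519
```

```bash
python3 -c "
from h import *
go(.437,-.33,.12,-1.607);print(bot.observe()['joints'].round(2))
c=bot.capture('scene');t=c['image'];crop(t,220,120,400,270,4,'b4.png')"
```

```text
t 23.68 pos [ 0.6184 -0.0177  0.1227] jaw ang -0.5226 tilt [-0.0045  0.0006] F [-0.5  0.  -6.3] w 0.519
tool delta [-0.0013  0.3612  0.0033] spin 1.0844
[-0.3   0.76  0.51  1.66 -0.47  0.85 -0.11]
```

View pics/b4.png

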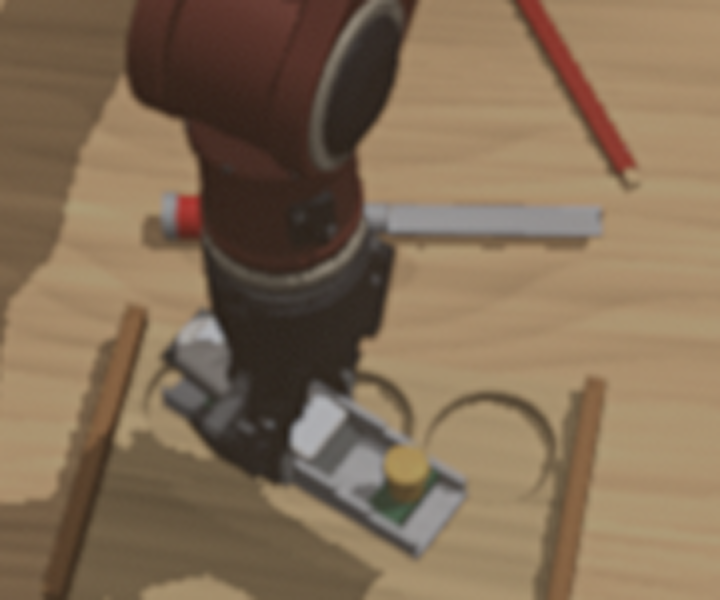

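The plane hangs level in the grip. I finish the turn.

Emit:
apply_moves:
  increments:
    - [[0,0,0],0.11]
    - [[0,0,0],0.11]
    - [[0,0,0],0.11]
    - [[0,0,0],0.11]
    - [[0,0,0],0.11]

```text
time: 24.15
tool_pos: [0.6188, -0.0176, 0.1231]
tcp_rot: [0.001, 0.86, -0.51, -0.002]
wrist_force: [-0.8, 0.2, -6.1]
gripper_width: 0.516
```

Emit:
apply_moves:
  increments:
    - [[0,0,0],0.11]
    - [[0,0,0],0.11]
    - [[0,0,0],0.11]
    - [[0,0,0],0.11]
    - [[0,0,0],0.07]

```text
time: 24.57
tool_pos: [0.6188, -0.0174, 0.1229]
tcp_rot: [-0.001, -0.704, 0.71, 0.002]
wrist_force: [-0.7, -0.2, -5.4]
gripper_width: 0.517
```

Emit:
apply_moves:
  increments:
    - [[0,0,0],0.025]
    - [[0,0,0],0]
    - [[0,0,0],0]

```text
time: 24.82
tool_pos: [0.6195, -0.0179, 0.1241]
tcp_rot: [-0.001, -0.697, 0.717, 0.001]
wrist_force: [-0.1, -0.5, -5.7]
gripper_width: 0.518
```

```bash
python3 -c "
from h import *
go(.437,-.33,.12,-1.607);print(bot.observe()['joints'].round(2))"
```

```text
t 24.82 pos [ 0.6195 -0.0179  0.1241] jaw ang -1.5988 tilt [-0.002   0.0001] F [-0.1 -0.5 -5.7] w 0.518
tool delta [0.3171 0.1736 0.0044] spin 0.0082
[-0.45  0.84  0.8   1.67 -0.72  0.95 -0.98]
```

Emit:
apply_moves:
  increments:
    - [[0.01,0.005,0],0.008]
    - [[0.02,0.011,0],0]
    - [[0.028,0.015,0],0]
    - [[0.028,0.016,0],0]
    - [[0.028,0.016,0],0]

```text
time: 25.23
tool_pos: [0.5514, -0.1318, 0.1254]
tcp_rot: [-0.0, -0.694, 0.72, -0.0]
wrist_force: [0.2, -0.7, -5.7]
gripper_width: 0.515
```

```bash
python3 -c "
from h import *
go(.437,-.33,.12,-1.607);print(bot.observe()['joints'].round(2))"
```

```text
t 25.23 pos [ 0.5514 -0.1318  0.1254] jaw ang -1.6081 tilt [ 0.0001 -0.001 ] F [ 0.2 -0.7 -5.7] w 0.515
tool delta [0.2023 0.1069 0.0056] spin -0.0011
[-0.27  0.77  0.79  1.82 -0.71  0.86 -0.74]
```

Emit:
apply_moves:
  increments:
    - [[0.028,0.015,0],0]
    - [[0.028,0.015,0],0]
    - [[0.028,0.016,0],0]
    - [[0.028,0.015,0],0]
    - [[0.028,0.015,0],0]

```text
time: 25.65
tool_pos: [0.4697, -0.2689, 0.1256]
tcp_rot: [-0.0, -0.693, 0.721, -0.0]
wrist_force: [-0.5, 0.0, -6.0]
gripper_width: 0.517
```

```bash
python3 -c "
from h import *
go(.437,-.33,.12,-1.607);print(bot.observe()['joints'].round(2))"
```

```text
t 25.65 pos [ 0.4697 -0.2689  0.1256] jaw ang -1.6093 tilt [ 0.0002 -0.0006] F [-0.5  0.  -6. ] w 0.517
tool delta [0.0623 0.0303 0.0057] spin -0.0023
[ 0.01  0.73  0.76  1.89 -0.69  0.8  -0.46]
```

Emit:
apply_moves:
  increments:
    - [[0.026,0.013,0],0]
    - [[0.02,0.01,0],0]
    - [[0.012,0.006,0],0]
    - [[0.004,0.001,0],0]
    - [[0,0,0],0]

```text
time: 26.07
tool_pos: [0.4378, -0.3296, 0.1257]
tcp_rot: [-0.0, -0.692, 0.722, -0.001]
wrist_force: [0.3, 0.4, -4.6]
gripper_width: 0.516
```

Emit:
apply_moves:
  increments:
    - [[0,0,0.015],0]
    - [[0,0,0.02],0]
    - [[0,0,0.015],0]
    - [[0,0,0.0],0]
    - [[0,0,0],0]

```text
time: 26.48
tool_pos: [0.4397, -0.3259, 0.0746]
tcp_rot: [0.0, -0.694, 0.72, 0.001]
wrist_force: [0.5, -0.3, -6.0]
gripper_width: 0.514
```

```bash
python3 -c "
from h import *
go(.437,-.33,.034,-1.607)
for n in('top','scene'):
  c=bot.capture(n)
  import pickle;pickle.dump(c,open('c3%s.pkl'%n,'wb'))
  if n=='top':crop(c['image'],455,245,575,395,4,'b5t.png')
  else: crop(c['image'],120,110,260,230,5,'b5s.png')"
```

```text
t 26.48 pos [ 0.4397 -0.3259  0.0746] jaw ang -1.6065 tilt [-0.0011  0.0023] F [ 0.5 -0.3 -6. ] w 0.514
tool delta [0.0043 0.0025 0.0406] spin 0.0005
```

View pics/b5t.png

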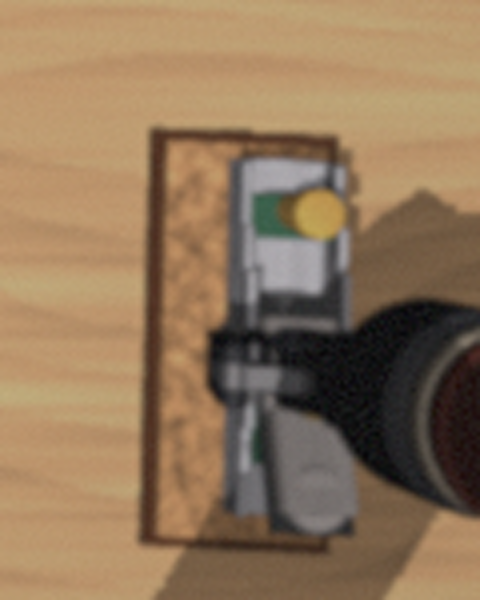

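View pics/b5s.png

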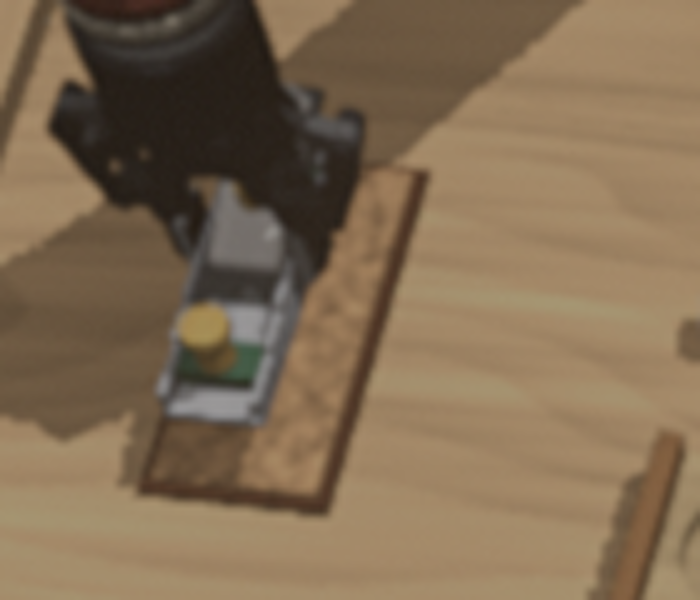

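```bash
python3 -c "
from h import *
import pickle
T=Cam(pickle.load(open('c3top.pkl','rb')))
px=lambda l,x0,y0,k:(np.array(l,float)+.5)/k-.5+[x0,y0]
q=T.at(px([(243,157),(350,160),(230,513)],455,245,4),.077).round(4);print(q)
# rest cork edges z=.01
r=T.at(px([(166,138),(158,540)],455,245,4),.01).round(4);print(r)"
```

```text
[[ 0.5274 -0.3045  0.077 ]
 [ 0.5265 -0.3523  0.077 ]
 [ 0.371  -0.2964  0.077 ]]
[[ 0.5338 -0.295   0.01  ]
 [ 0.343  -0.2887  0.01  ]]
```

```bash
python3 -c "
from h import *
import pickle
T=Cam(pickle.load(open('c3top.pkl','rb')));S=Cam(pickle.load(open('c3scene.pkl','rb')))
px=lambda l,x0,y0,k:(np.array(l,float)+.5)/k-.5+[x0,y0]
for z in (.09,.0957,.1):
  print(z,T.at(px([(320,214)],455,245,4),z).round(4),S.at(px([(204,322)],120,110,5),z).round(4))
print(T.proj([[.4397,-.3259,.0746]]),)
# sole corners in scene z=.0506: knob end bottom
print(S.at(px([(265,420),(160,400)],120,110,5),.056))
"
```

```text
0.09 [[ 0.5033 -0.3326  0.09  ]] [[ 0.4994 -0.3326  0.09  ]]
0.0957 [[ 0.5037 -0.33    0.0957]] [[ 0.5034 -0.3301  0.0957]]
0.1 [[ 0.504  -0.3281  0.1   ]] [[ 0.5063 -0.3283  0.1   ]]
[[527.59048289 333.45305559]]
[[ 0.52578711 -0.30784845  0.056     ]
 [ 0.51953015 -0.35691089  0.056     ]]
```

The camera puts the plane's centre at about (0.445,-0.328), roughly 5 mm ahead of the TCP along its length. I correct for that while descending.

Emit:
apply_moves:
  increments:
    - [[0.002,0.004,0.012],0]
    - [[0.001,0.003,0.012],0]
    - [[0,0,0.008],0]
    - [[0,0,0.002],0]
    - [[0,0,0],0]

```text
time: 27.0
tool_pos: [0.4326, -0.3302, 0.0413]
tcp_rot: [0.0, -0.694, 0.72, -0.0]
wrist_force: [0.4, 0.0, -6.3]
gripper_width: 0.512
```

Emit:
apply_moves:
  increments:
    - [[0,0,0],0]
    - [[0,0,0],0]
    - [[0,0,0],0]

```text
time: 27.25
tool_pos: [0.4326, -0.3307, 0.0418]
tcp_rot: [0.0, -0.694, 0.72, -0.001]
wrist_force: [-1.4, -0.1, -5.6]
gripper_width: 0.516
```

```bash
python3 -c "
from h import *
go(.432,-.329,.034,-1.607)"
```

```text
t 27.25 pos [ 0.4326 -0.3307  0.0418] jaw ang -1.6086 tilt [ 0.0011 -0.001 ] F [-1.4 -0.1 -5.6] w 0.516
tool delta [-0.0017  0.0007  0.0078] spin -0.0016
```

Emit:
apply_moves:
  increments:
    - [[-0.001,0,0.003],0]
    - [[0,0,0.003],0]
    - [[0,0,0.001],0]
    - [[0,0,0],0]
    - [[0,0,0],0]

```text
time: 27.67
tool_pos: [0.4321, -0.3294, 0.0341]
tcp_rot: [-0.0, -0.693, 0.72, 0.0]
wrist_force: [0.1, 0.4, -5.7]
gripper_width: 0.519
```

```bash
python3 -c "
from h import *
go(.432,-.329,.034,-1.607)"
```

```text
t 27.67 pos [ 0.4321 -0.3294  0.0341] jaw ang -1.609 tilt [-0.0002 -0.0001] F [ 0.1  0.4 -5.7] w 0.519
tool delta [-0.0004  0.0001  0.0001] spin -0.002
```

Emit:
apply_moves:
  increments:
    - [[0,0,0.001],0]
    - [[0,0,0],0]
    - [[0,0,0],0]

```text
time: 27.92
tool_pos: [0.4321, -0.3295, 0.0339]
tcp_rot: [0.0, -0.693, 0.721, -0.0]
wrist_force: [-2.3, 0.6, 3.0]
gripper_width: 0.512
```

Emit:
apply_moves:
  increments:
    - [[0,0,0.001],0]
    - [[0,0,0],0]
    - [[0,0,0],0]

```text
time: 28.17
tool_pos: [0.4321, -0.3295, 0.0338]
tcp_rot: [0.001, -0.693, 0.721, -0.0]
wrist_force: [-1.9, 2.5, 10.6]
gripper_width: 0.516
```

```bash
python3 -c "
from h import *
go(.432,-.329,.034,-1.607)
c=bot.capture('scene');crop(c['image'],120,110,260,230,5,'b6s.png')"
```

```text
t 28.17 pos [ 0.4321 -0.3295  0.0338] jaw ang -1.6092 tilt [0.0014 0.0005] F [-1.9  2.5 10.6] w 0.516
tool delta [-0.0005  0.0001 -0.0002] spin -0.0022
```

View pics/b6s.png

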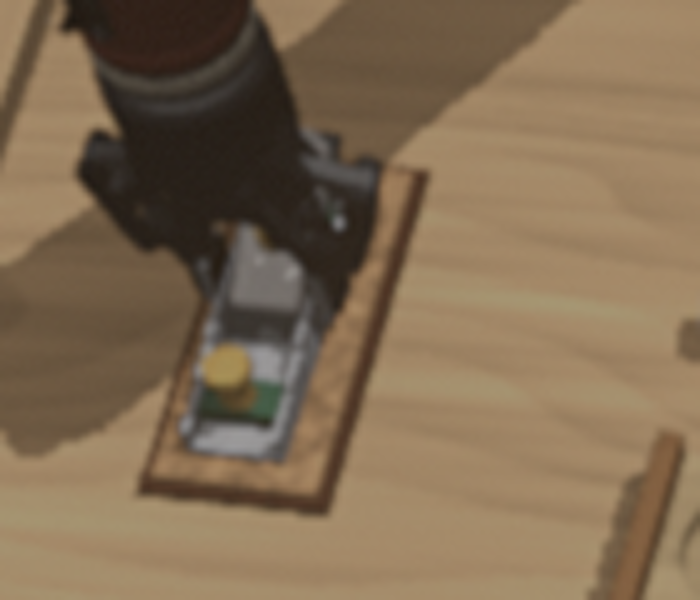

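The plane is in contact with the rest at about 10 N and looks centred. I release and rise.

Emit:
apply_moves:
  increments:
    - [[0,0,-0.001],0]
    - [[0,0,0],0]
    - [[0,0,0],0]
    - [[0,0,0],0]
    - [[0,0,-0.01],0]
  gripper: -1

```text
time: 28.63
tool_pos: [0.4315, -0.3287, 0.042]
tcp_rot: [-0.0, -0.693, 0.72, 0.002]
wrist_force: [0.2, 0.5, -0.4]
gripper_width: 1.002
```

Emit:
apply_moves:
  increments:
    - [[0,0,-0.025],0]
    - [[0,0,-0.035],0]
    - [[0,0,-0.04],0]
    - [[0,0,-0.04],0]
    - [[0,0,-0.03],0]
  force: 60

```text
time: 29.05
tool_pos: [0.4321, -0.3304, 0.217]
tcp_rot: [-0.0, -0.693, 0.721, -0.002]
wrist_force: [0.0, -1.1, 0.2]
gripper_width: 1.001
```

Emit:
apply_moves:
  increments:
    - [[-0.015,0,-0.02],0]
    - [[-0.03,0,0],0]
    - [[-0.035,0,0],0]
    - [[-0.035,0,0],0]
    - [[-0.035,0,0],0]
  gripper: -0.3

```text
time: 29.47
tool_pos: [0.4375, -0.1783, 0.2339]
tcp_rot: [0.0, -0.693, 0.721, -0.0]
wrist_force: [0.5, -0.2, 0.9]
gripper_width: 0.651
```

```bash
python3 -c "
from h import *
go(.408,.321,.25,-1.5708);print(bot.observe()['joints'].round(2))
import pickle
for n in('top','scene'):
  c=bot.capture(n)
  pickle.dump(c,open('c4%s.pkl'%n,'wb'))
  if n=='top':crop(c['image'],455,245,575,395,4,'b7t.png')
  else: crop(c['image'],120,110,260,230,5,'b7s.png')"
```

```text
t 29.47 pos [ 0.4375 -0.1783  0.2339] jaw ang -1.6103 tilt [0.001 0.   ] F [ 0.5 -0.2  0.9] w 0.651
tool delta [-0.4977  0.0492 -0.0161] spin -0.0395
[-0.29  0.5   0.95  1.96 -0.51  0.94 -0.7 ]
```

View pics/b7t.png

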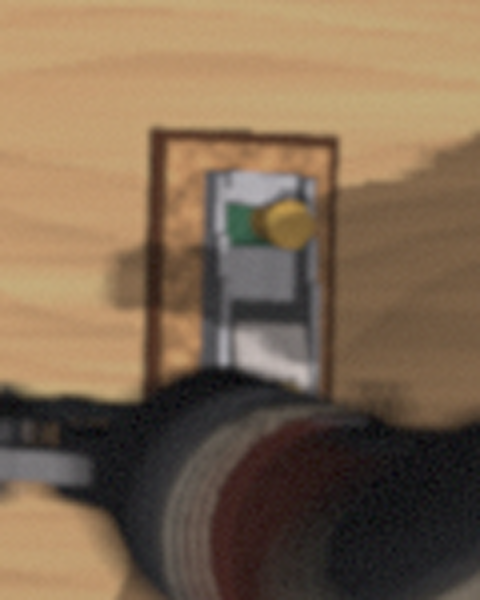

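View pics/b7s.png

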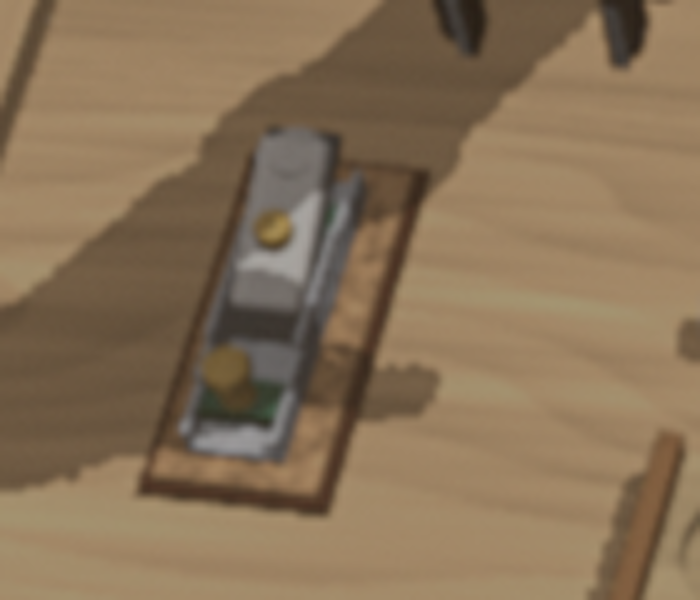

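The plane lies flat on the cork: knob at (228,368) and screw at (273,228) in the scene crop, with an even border. I turn the jaws to angle 0, clear of the neighbouring bottles, before fetching them.

Emit:
apply_moves:
  increments:
    - [[-0.02,-0.02,0],-0.1]
    - [[-0.01,-0.02,0],-0.12]
    - [[0,-0.02,0],-0.12]
    - [[0,-0.02,0],-0.12]
    - [[0,-0.01,0],-0.12]

```text
time: 29.98
tool_pos: [0.5282, -0.1352, 0.2337]
tcp_rot: [0.0, 0.872, -0.489, 0.001]
wrist_force: [-0.2, -0.0, 0.1]
gripper_width: 0.653
```

Emit:
apply_moves:
  increments:
    - [[0,0,0],-0.12]
    - [[0,0,0],-0.12]
    - [[0,0,0],-0.12]
    - [[0,0,0],-0.12]
    - [[0,0,0],-0.12]

```text
time: 30.4
tool_pos: [0.5256, -0.1366, 0.2337]
tcp_rot: [0.001, 0.978, -0.211, 0.0]
wrist_force: [1.5, 0.4, -0.1]
gripper_width: 0.653
```

Emit:
apply_moves:
  increments:
    - [[0,0,0],-0.12]
    - [[0,0,0],-0.12]
    - [[0,0,0],-0.12]
    - [[0,0,0],-0.07]
    - [[0,0,0],0]

```text
time: 30.82
tool_pos: [0.5256, -0.1367, 0.2338]
tcp_rot: [0.0, 1.0, 0.0, 0.0]
wrist_force: [0.4, 0.4, -0.4]
gripper_width: 0.646
```

```bash
python3 -c "
from h import *
go(.408,.321,.25,0);print(bot.observe()['joints'].round(2))
import pickle
for n in('top','scene'):
  c=bot.capture(n)
  pickle.dump(c,open('c4%s.pkl'%n,'wb'))
  if n=='top':crop(c['image'],455,245,575,395,4,'b8t.png')
  else: crop(c['image'],400,110,520,290,4,'b8s.png')"
```

```text
t 30.82 pos [ 0.5256 -0.1367  0.2338] jaw ang 0.0002 tilt [ 0.0006 -0.0008] F [ 0.4  0.4 -0.4] w 0.646
tool delta [-0.1174 -0.4578 -0.0166] spin 0.0002
[-0.08  0.5   0.45  1.77 -0.26  0.93  0.47]
```

View pics/b8t.png

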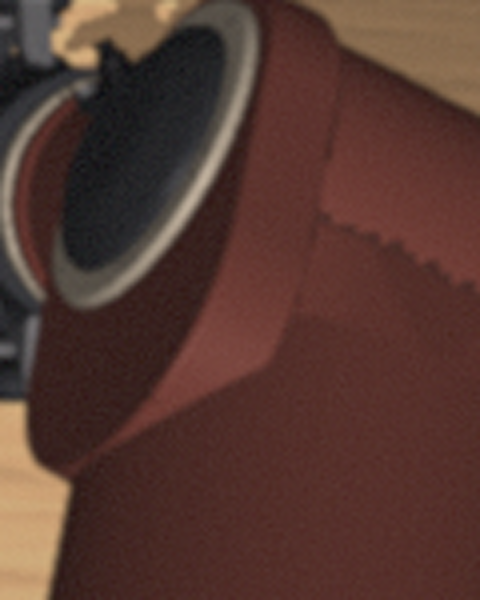

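View pics/b8s.png

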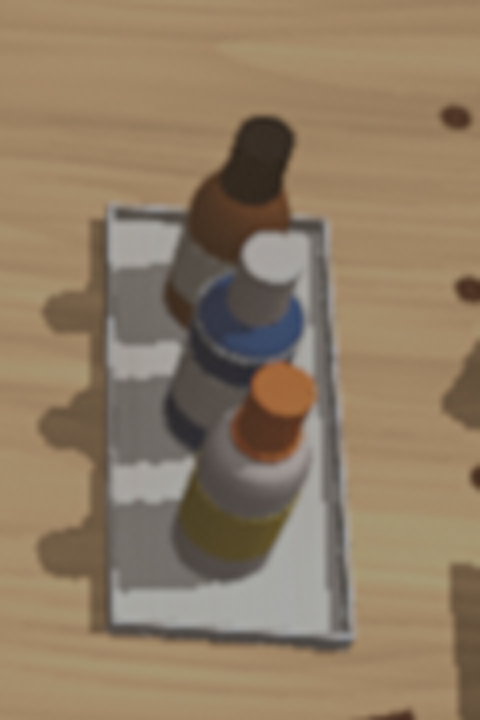

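Emit:
apply_moves:
  increments:
    - [[-0.004,-0.015,-0.005],0]
    - [[-0.008,-0.03,-0.005],0]
    - [[-0.009,-0.035,-0.005],0]
    - [[-0.009,-0.035,0],0]
    - [[-0.009,-0.035,0],0]

```text
time: 31.33
tool_pos: [0.4864, 0.0154, 0.2487]
tcp_rot: [0.0, 1.0, -0.001, 0.001]
wrist_force: [1.2, -0.5, -0.3]
gripper_width: 0.645
```

Emit:
apply_moves:
  increments:
    - [[-0.009,-0.035,0],0]
    - [[-0.009,-0.035,0],0]
    - [[-0.009,-0.035,0],0]
    - [[-0.009,-0.035,0],0]
    - [[-0.009,-0.035,0],0]

```text
time: 31.75
tool_pos: [0.441, 0.1909, 0.2485]
tcp_rot: [0.0, 1.0, -0.001, 0.0]
wrist_force: [1.0, 0.1, 0.2]
gripper_width: 0.65
```

Emit:
apply_moves:
  increments:
    - [[-0.009,-0.035,0],0]
    - [[-0.009,-0.035,0],0]
    - [[-0.008,-0.03,0],0]
    - [[-0.005,-0.02,0],0]
    - [[-0.003,-0.012,0],0]

```text
time: 32.17
tool_pos: [0.406, 0.3248, 0.248]
tcp_rot: [-0.0, 1.0, 0.002, -0.0]
wrist_force: [-0.6, 0.4, 0.6]
gripper_width: 0.648
```

Emit:
apply_moves:
  increments:
    - [[0,0,0],0]
    - [[0,0,0],0]
    - [[0,0,0],0]

```text
time: 32.42
tool_pos: [0.4083, 0.3191, 0.2483]
tcp_rot: [0.001, 1.0, -0.001, 0.0]
wrist_force: [-0.2, -0.1, 0.6]
gripper_width: 0.65
```

```bash
python3 -c "
from h import *
import pickle
c=bot.capture('scene');S0=Cam(pickle.load(open('c4scene.pkl','rb')))
px=lambda l,x0,y0,k:(np.array(l,float)+.5)/k-.5+[x0,y0]
for p,z in(((264,138),.153),((273,258),.155),((283,390),.158)): print(S0.at(px([p],400,110,4),z).round(4))
go(.4083,.3207,.140,0);print(bot.observe()['joints'].round(2))
t=Cam(bot.capture('top'));r=t.im;crop(r,455,245,575,395,4,'b9t.png')"
```

```text
[[0.4086 0.3182 0.153 ]]
[[0.4877 0.3202 0.155 ]]
[[0.5694 0.322  0.158 ]]
t 32.47 pos [0.4084 0.3191 0.2483] jaw ang -0.0033 tilt [ 0.0005 -0.0013] F [-0.6 -0.2  0.1] w 0.654
tool delta [-0.0002 -0.0018  0.1083] spin -0.0033
[-0.99  0.44  0.41  1.81 -0.21  0.94 -0.49]
```

View pics/b9t.png

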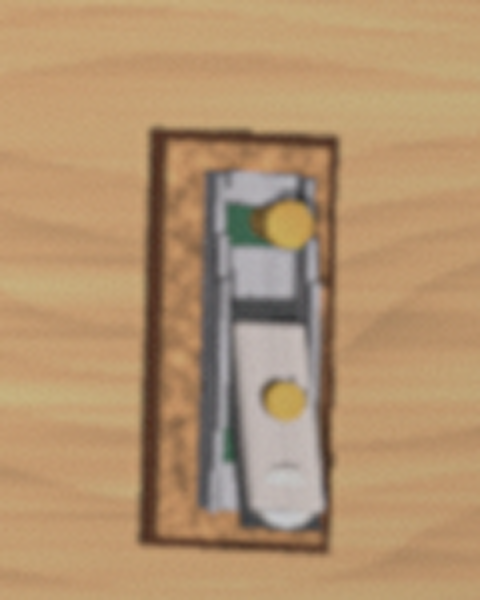

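```bash
python3 -c "
from h import *
import pickle
T=Cam(bot.capture('top'));S=Cam(pickle.load(open('c4scene.pkl','rb')))
px=lambda l,x0,y0,k:(np.array(l,float)+.5)/k-.5+[x0,y0]
q=T.at(px([(206,172),(198,508)],455,245,4),.011);print(q.round(4));m=q.mean(0);d=q[0]-q[1];print(np.linalg.norm(d),np.arctan2(d[1],d[0]));n=np.array([d[1],-d[0]])/np.hypot(*d[:2]);print('centre',m[:2]+.023*n)
print('knob',T.at(px([(290,224)],455,245,4),.055).round(4),S.at(px([(228,365)],120,110,5),.055).round(4))
"
```

```text
[[ 0.5177 -0.3137  0.011 ]
 [ 0.3584 -0.3076  0.011 ]]
0.15945939114781987 -0.03825778936056004
centre [ 0.43716904 -0.33361446]
knob [[ 0.4963 -0.3346  0.055 ]] [[ 0.4975 -0.3315  0.055 ]]
```

Emit:
apply_moves:
  increments:
    - [[0,-0.001,0.02],0]
    - [[0,0,0.03],0]
    - [[0,0,0.03],0]
    - [[0,0,0.018],0]
    - [[0,0,0.006],0]

```text
time: 32.98
tool_pos: [0.4062, 0.3204, 0.1415]
tcp_rot: [0.002, 1.0, -0.0, -0.002]
wrist_force: [-0.6, -0.8, -0.7]
gripper_width: 0.651
```

Emit:
apply_moves:
  increments:
    - [[0,0,0.002],0]
    - [[0,0,0],0]
    - [[0,0,0],0]
    - [[0,0,0],0]

```text
time: 33.32
tool_pos: [0.4083, 0.3229, 0.1436]
tcp_rot: [-0.001, 1.0, 0.0, 0.001]
wrist_force: [0.5, -0.3, 0.7]
gripper_width: 0.652
```

```bash
python3 -c "
from h import *
go(.4083,.320,.140,0)"
```

```text
t 33.32 pos [0.4083 0.3229 0.1436] jaw ang 0.0008 tilt [0.0023 0.0019] F [ 0.5 -0.3  0.7] w 0.652
tool delta [-0.      0.0029  0.0036] spin 0.0008
```

The plane is centred to within 4 mm and its yaw matches the rest's. I grip the oil bottle.

Emit:
apply_moves:
  increments:
    - [[0,0.002,0.003],0]
    - [[0,0,0],0]
    - [[0,0,0],0]

```text
time: 33.57
tool_pos: [0.4074, 0.3204, 0.1395]
tcp_rot: [-0.0, 1.0, 0.0, 0.0]
wrist_force: [-0.1, 0.3, 0.7]
gripper_width: 0.653
```

Emit:
apply_moves:
  increments:
    - [[0,0,0],0]
    - [[0,0,0],0]
    - [[0,0,0],0]
    - [[0,0,0],0]
    - [[0,0,0],0]
  gripper: 1
  force: 60

```text
time: 33.98
tool_pos: [0.4067, 0.3206, 0.1394]
tcp_rot: [-0.0, 1.0, 0.001, -0.001]
wrist_force: [-2.8, -0.8, 4.8]
gripper_width: 0.36
```

```bash
python3 -c "
from h import *
go(.5535,-.083,.206,0)"
```

```text
t 33.98 pos [0.4067 0.3206 0.1394] jaw ang 0.0014 tilt [-0.0014  0.0001] F [-2.8 -0.8  4.8] w 0.36
tool delta [ 0.1462  0.4038 -0.0668] spin 0.0014
```

Emit:
apply_moves:
  increments:
    - [[0,0,-0.008],0]
    - [[0,0,-0.017],0]
    - [[0,0,-0.022],0]
    - [[0,0,-0.015],0]
    - [[0.003,0.008,-0.005],0]

```text
time: 34.4
tool_pos: [0.4112, 0.3148, 0.2082]
tcp_rot: [-0.002, 1.0, 0.002, 0.002]
wrist_force: [0.8, 1.9, -2.3]
gripper_width: 0.357
```

Emit:
apply_moves:
  increments:
    - [[0.007,0.018,0],0]
    - [[0.01,0.028,0],0]
    - [[0.011,0.03,0],0]
    - [[0.011,0.03,0],0]
    - [[0.011,0.03,0],0]

```text
time: 34.82
tool_pos: [0.4606, 0.174, 0.2055]
tcp_rot: [0.001, 1.0, 0.0, -0.0]
wrist_force: [1.4, 0.1, -2.4]
gripper_width: 0.358
```

Emit:
apply_moves:
  increments:
    - [[0.011,0.03,0],0]
    - [[0.011,0.03,0],0]
    - [[0.011,0.03,0],0]
    - [[0.011,0.03,0],0]
    - [[0.011,0.03,0],0]

```text
time: 35.23
tool_pos: [0.5154, 0.0239, 0.2054]
tcp_rot: [0.001, 1.0, 0.0, -0.001]
wrist_force: [0.3, -0.2, -2.8]
gripper_width: 0.361
```

Emit:
apply_moves:
  increments:
    - [[0.011,0.03,0],0]
    - [[0.011,0.03,0],0]
    - [[0.009,0.025,0],0]
    - [[0.005,0.015,0],0]
    - [[0.002,0.008,0],0]

```text
time: 35.65
tool_pos: [0.5535, -0.0862, 0.2054]
tcp_rot: [0.002, 1.0, -0.002, -0.0]
wrist_force: [-0.2, -0.5, -3.0]
gripper_width: 0.359
```

Emit:
apply_moves:
  increments:
    - [[0,0,0],0]
    - [[0,0,0],0]
    - [[0,0,0],0]
    - [[0,0,0],0]

```text
time: 35.98
tool_pos: [0.5534, -0.0792, 0.2059]
tcp_rot: [-0.001, 1.0, 0.002, -0.0]
wrist_force: [-0.9, 0.5, -2.9]
gripper_width: 0.357
```

```bash
python3 -c "
from h import *
go(.552,-.0845,.16,0)
c=bot.capture('scene');t=c['image'];crop(t,220,120,400,270,4,'d1.png')"
```

```text
t 35.98 pos [ 0.5534 -0.0792  0.2059] jaw ang 0.0041 tilt [-0.001   0.0014] F [-0.9  0.5 -2.9] w 0.357
tool delta [-0.0014  0.0054  0.0459] spin 0.0041
```

View pics/d1.png

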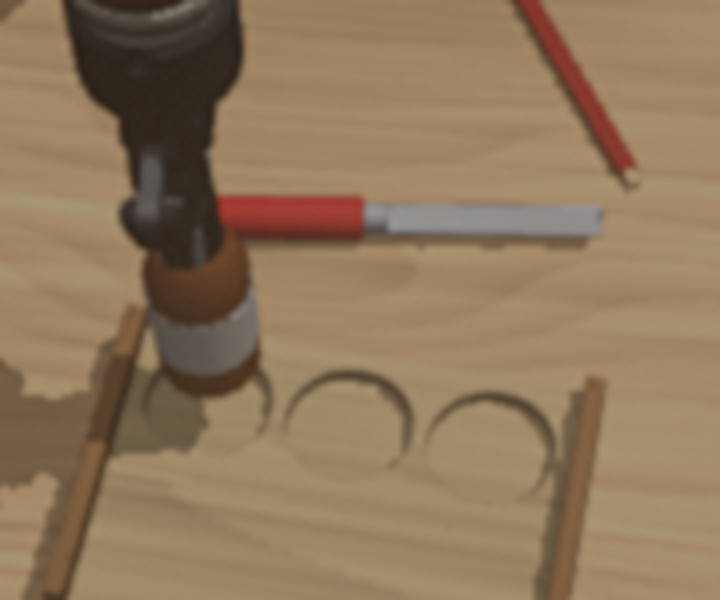

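The oil bottle hangs upright over its left-hand well, base at (212,390). I align it, then lower.

Emit:
apply_moves:
  increments:
    - [[-0.001,0.003,0.01],0]
    - [[0,0.002,0.015],0]
    - [[0,0,0.01],0]
    - [[0,0,0],0]
    - [[0,0,0],0]

```text
time: 36.45
tool_pos: [0.5522, -0.0859, 0.1703]
tcp_rot: [-0.0, 1.0, 0.001, -0.001]
wrist_force: [0.4, 0.2, -2.9]
gripper_width: 0.361
```

Emit:
apply_moves:
  increments:
    - [[0,0,0],0]
    - [[0,0,0],0]
    - [[0,0,0],0]

```text
time: 36.7
tool_pos: [0.5533, -0.0864, 0.1719]
tcp_rot: [0.0, 1.0, 0.001, 0.001]
wrist_force: [0.0, 0.1, -2.8]
gripper_width: 0.356
```

```bash
python3 -c "
from h import *
go(.552,-.0845,.146,0)"
```

```text
t 36.7 pos [ 0.5533 -0.0864  0.1719] jaw ang 0.0012 tilt [ 0.0015 -0.0002] F [ 0.   0.1 -2.8] w 0.356
tool delta [-0.0013 -0.0019  0.0259] spin 0.0012
```

Emit:
apply_moves:
  increments:
    - [[-0.001,-0.001,0.01],0]
    - [[0,0,0.01],0]
    - [[0,0,0.004],0]
    - [[0,0,0],0]
    - [[0,0,0],0]

```text
time: 37.12
tool_pos: [0.5514, -0.0853, 0.1465]
tcp_rot: [-0.0, 1.0, 0.0, -0.001]
wrist_force: [-0.5, 0.2, -2.9]
gripper_width: 0.359
```

Emit:
apply_moves:
  increments:
    - [[0,0,0.001],0]
    - [[0,0,0],0]
    - [[0,0,0],0]

```text
time: 37.37
tool_pos: [0.552, -0.0855, 0.1464]
tcp_rot: [0.0, 1.0, 0.0, 0.0]
wrist_force: [-0.6, -0.0, -2.4]
gripper_width: 0.358
```

```bash
python3 -c "
from h import *
go(.552,-.0845,.1445,0)"
```

```text
t 37.37 pos [ 0.552  -0.0855  0.1464] jaw ang 0.0009 tilt [ 0.0005 -0.0002] F [-0.6 -0.  -2.4] w 0.358
tool delta [ 0.     -0.001   0.0019] spin 0.0009
```

Emit:
apply_moves:
  increments:
    - [[0,-0.001,0.001],0]
    - [[0,0,0.001],0]
    - [[0,0,0.0005],0]
    - [[0,0,0],0]
    - [[0,0,0],0]

```text
time: 37.78
tool_pos: [0.552, -0.0843, 0.1444]
tcp_rot: [-0.0, 1.0, 0.001, 0.0]
wrist_force: [-1.8, 1.0, 3.5]
gripper_width: 0.355
```

```bash
python3 -c "
from h import *
go(.552,-.0845,.1445,0)"
```

```text
t 37.78 pos [ 0.552  -0.0843  0.1444] jaw ang 0.0011 tilt [0.0007 0.0002] F [-1.8  1.   3.5] w 0.355
tool delta [ 0.      0.0002 -0.0001] spin 0.0011
```

Seated on the well floor, at the expected height and with contact force. I release, rise and head back to the tray.

Emit:
apply_moves:
  increments:
    - [[0,0,0],0]
    - [[0,0,0],0]
    - [[0,0,0],0]
    - [[0,0,-0.02],0]
    - [[0,0,-0.03],0]
  gripper: -0.3

```text
time: 38.2
tool_pos: [0.5498, -0.0838, 0.1914]
tcp_rot: [-0.0, 1.0, 0.0, -0.004]
wrist_force: [1.0, 0.2, -0.0]
gripper_width: 0.649
```

Emit:
apply_moves:
  increments:
    - [[0,0,-0.03],0]
    - [[0,0,-0.02],0]
    - [[-0.002,-0.01,-0.005],0]
    - [[-0.004,-0.025,0],0]
    - [[-0.006,-0.035,0],0]

```text
time: 38.62
tool_pos: [0.5397, -0.0167, 0.2488]
tcp_rot: [0.001, 1.0, -0.003, 0.001]
wrist_force: [0.3, -1.1, -0.9]
gripper_width: 0.645
```

```bash
python3 -c "
from h import *
go(.487,.321,.245,0)
c=bot.capture('scene');t=c['image'];crop(t,220,120,520,320,2.6,'d2.png')"
```

```text
t 38.62 pos [ 0.5397 -0.0167  0.2488] jaw ang -0.0055 tilt [ 0.0015 -0.0023] F [ 0.3 -1.1 -0.9] w 0.645
tool delta [-0.0546 -0.3374  0.003 ] spin -0.0055
```

View pics/d2.png

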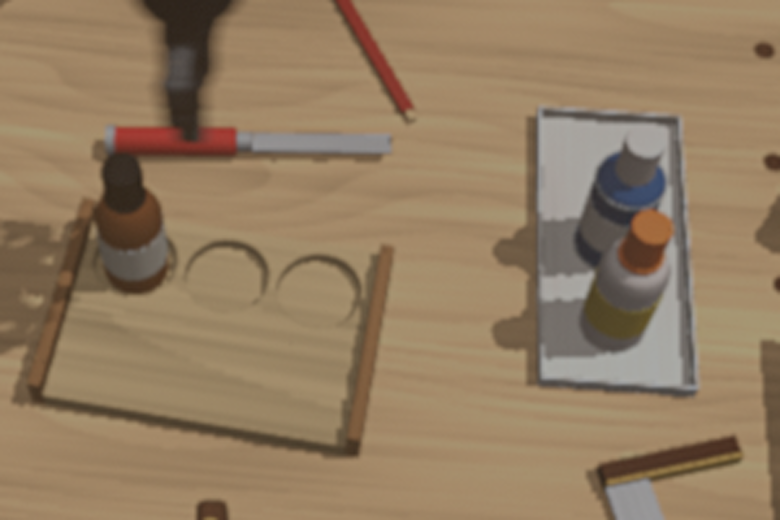

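The oil bottle is upright in its own well (cap at (122,173), originally (125,174)). The spirit can is next.

Emit:
apply_moves:
  increments:
    - [[-0.006,-0.035,0],0]
    - [[-0.006,-0.035,0],0]
    - [[-0.006,-0.035,0],0]
    - [[-0.006,-0.035,0],0]
    - [[-0.006,-0.035,0],0]

```text
time: 39.08
tool_pos: [0.5082, 0.1629, 0.2477]
tcp_rot: [0.0, 1.0, 0.001, -0.001]
wrist_force: [-0.5, 0.2, 0.4]
gripper_width: 0.648
```

Emit:
apply_moves:
  increments:
    - [[-0.006,-0.035,0],0]
    - [[-0.006,-0.035,0],0]
    - [[-0.005,-0.03,0],0]
    - [[-0.004,-0.02,0],0]
    - [[-0.003,-0.01,0],0]

```text
time: 39.5
tool_pos: [0.483, 0.2954, 0.2471]
tcp_rot: [-0.001, 1.0, 0.004, -0.001]
wrist_force: [-1.1, -0.2, -0.6]
gripper_width: 0.65
```

Emit:
apply_moves:
  increments:
    - [[0,0,0],0]
    - [[0,0,0],0]
    - [[0,0,0],0]
    - [[0,0,0],0]

```text
time: 39.83
tool_pos: [0.4862, 0.2881, 0.2488]
tcp_rot: [0.001, 1.0, -0.001, 0.0]
wrist_force: [0.1, -0.2, 0.7]
gripper_width: 0.646
```

```bash
python3 -c "
from h import *
go(.4875,.322,.141,0)"
```

```text
t 39.83 pos [0.4862 0.2881 0.2488] jaw ang -0.0029 tilt [ 0.0003 -0.0013] F [ 0.1 -0.2  0.7] w 0.646
tool delta [ 0.0012 -0.0341  0.1077] spin -0.0029
```

Emit:
apply_moves:
  increments:
    - [[0,-0.01,0],0]
    - [[0.001,-0.014,0],0]
    - [[0,-0.009,0.005],0]
    - [[0,0,0.015],0]
    - [[0,0,0.02],0]

```text
time: 40.25
tool_pos: [0.4869, 0.3267, 0.2091]
tcp_rot: [-0.002, 1.0, 0.002, 0.002]
wrist_force: [-0.7, 0.4, 0.6]
gripper_width: 0.646
```

Emit:
apply_moves:
  increments:
    - [[0,0,0.02],0]
    - [[0,0,0.015],0]
    - [[0,0,0],0]
    - [[0,0,0],0]
    - [[0,0,0],0]

```text
time: 40.67
tool_pos: [0.4869, 0.3246, 0.1743]
tcp_rot: [-0.0, 1.0, 0.001, 0.001]
wrist_force: [-0.5, -0.8, 0.2]
gripper_width: 0.656
```

```bash
python3 -c "
from h import *
go(.4875,.322,.141,0)"
```

```text
t 40.67 pos [0.4869 0.3246 0.1743] jaw ang 0.0018 tilt [0.0013 0.0009] F [-0.5 -0.8  0.2] w 0.656
tool delta [0.0006 0.0026 0.0333] spin 0.0018
```

Emit:
apply_moves:
  increments:
    - [[0,0.002,0.012],0]
    - [[0,0,0.014],0]
    - [[0,0,0.007],0]
    - [[0,0,0],0]
    - [[0,0,0],0]

```text
time: 41.08
tool_pos: [0.4867, 0.322, 0.1413]
tcp_rot: [-0.0, 1.0, 0.001, 0.0]
wrist_force: [-0.2, -0.0, 0.3]
gripper_width: 0.651
```

Emit:
apply_moves:
  increments:
    - [[0,0,0],0]
    - [[0,0,0],0]
    - [[0,0,0],0]

```text
time: 41.33
tool_pos: [0.4868, 0.3219, 0.1414]
tcp_rot: [-0.0, 1.0, 0.001, 0.001]
wrist_force: [0.9, 0.9, 0.2]
gripper_width: 0.651
```

```bash
python3 -c "
from h import *
go(.4875,.322,.141,0)
c=bot.capture('scene');crop(c['image'],400,110,520,290,4,'d3.png')"
```

```text
t 41.33 pos [0.4868 0.3219 0.1414] jaw ang 0.0011 tilt [0.0012 0.0008] F [0.9 0.9 0.2] w 0.651
tool delta [ 0.0007 -0.0001  0.0004] spin 0.0011
```

View pics/d3.png

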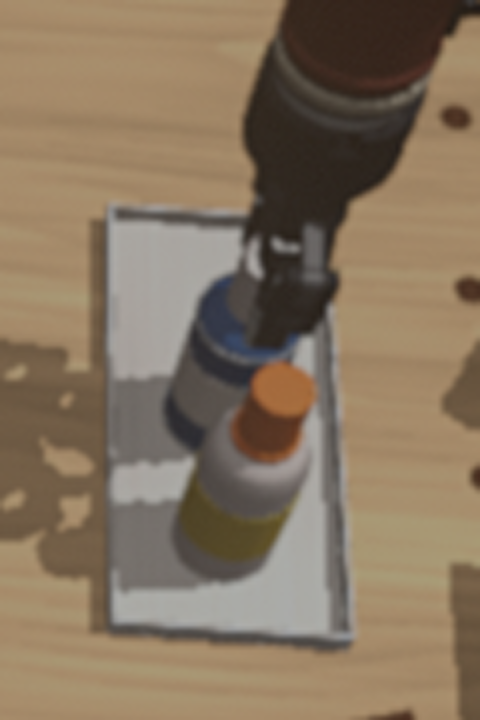

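The fingers straddle the white cap and are clear of the glue cap at (283,390). I grip.

Emit:
apply_moves:
  increments:
    - [[0,0,0],0]
    - [[0,0,0],0]
    - [[0,0,0],0]
    - [[0,0,0],0]
    - [[0,0,0],0]
  gripper: 1

```text
time: 41.8
tool_pos: [0.4858, 0.3217, 0.141]
tcp_rot: [-0.0, 1.0, 0.001, -0.001]
wrist_force: [-2.1, -1.4, 5.5]
gripper_width: 0.36
```

Emit:
apply_moves:
  increments:
    - [[0,0,-0.008],0]
    - [[0,0,-0.017],0]
    - [[0,0,-0.022],0]
    - [[0,0,-0.015],0]
    - [[0.002,0.008,-0.005],0]

```text
time: 42.22
tool_pos: [0.4892, 0.316, 0.2098]
tcp_rot: [-0.002, 1.0, 0.002, 0.002]
wrist_force: [-0.1, 0.4, -2.1]
gripper_width: 0.358
```

```bash
python3 -c "
from h import *
go(.559,-.006,.206,0)"
```

```text
t 42.22 pos [0.4892 0.316  0.2098] jaw ang 0.0041 tilt [0.0041 0.004 ] F [-0.1  0.4 -2.1] w 0.358
tool delta [0.0685 0.3223 0.0028] spin 0.0041
```

Emit:
apply_moves:
  increments:
    - [[0.004,0.018,0],0]
    - [[0.006,0.028,0],0]
    - [[0.006,0.03,0],0]
    - [[0.0065,0.03,0],0]
    - [[0.0065,0.03,0],0]

```text
time: 42.63
tool_pos: [0.5172, 0.1751, 0.2068]
tcp_rot: [0.001, 1.0, 0.0, -0.001]
wrist_force: [-0.9, 0.5, -2.4]
gripper_width: 0.36
```

Emit:
apply_moves:
  increments:
    - [[0.0065,0.03,0],0]
    - [[0.0065,0.03,0],0]
    - [[0.0065,0.03,0],0]
    - [[0.0065,0.03,0],0]
    - [[0.0065,0.03,0],0]

```text
time: 43.05
tool_pos: [0.5496, 0.0251, 0.2068]
tcp_rot: [0.001, 1.0, 0.0, -0.001]
wrist_force: [1.8, -0.2, -2.5]
gripper_width: 0.359
```

Emit:
apply_moves:
  increments:
    - [[0.004,0.02,0],0]
    - [[0.003,0.01,0],0]
    - [[0,0,0],0]
    - [[0,0,0],0]
    - [[0,0,0],0]

```text
time: 43.47
tool_pos: [0.5567, 0.0002, 0.2071]
tcp_rot: [-0.001, 1.0, 0.002, -0.001]
wrist_force: [0.7, 0.4, -3.2]
gripper_width: 0.354
```

```bash
python3 -c "
from h import *
go(.559,-.006,.17,0)"
```

```text
t 43.47 pos [5.567e-01 2.000e-04 2.071e-01] jaw ang 0.0042 tilt [-0.0015  0.002 ] F [ 0.7  0.4 -3.2] w 0.354
tool delta [0.0023 0.0063 0.0371] spin 0.0042
```

Emit:
apply_moves:
  increments:
    - [[0.001,0.003,0.01],0]
    - [[0.001,0.002,0.015],0]
    - [[0,0,0.01],0]
    - [[0,0,0],0]
    - [[0,0,0],0]

```text
time: 43.88
tool_pos: [0.5585, -0.0063, 0.1717]
tcp_rot: [-0.0, 1.0, 0.001, -0.001]
wrist_force: [1.0, 0.4, -3.0]
gripper_width: 0.359
```

Emit:
apply_moves:
  increments:
    - [[0,0,0],0]
    - [[0,0,0],0]
    - [[0,0,0],0]

```text
time: 44.13
tool_pos: [0.5596, -0.0072, 0.1733]
tcp_rot: [-0.0, 1.0, 0.001, 0.001]
wrist_force: [0.5, 0.3, -2.7]
gripper_width: 0.363
```

```bash
python3 -c "
from h import *
go(.559,-.006,.1465,0)
c=bot.capture('scene');t=c['image'];crop(t,220,120,400,270,4,'d4.png')"
```

```text
t 44.13 pos [ 0.5596 -0.0072  0.1733] jaw ang 0.0013 tilt [0.0014 0.    ] F [ 0.5  0.3 -2.7] w 0.363
tool delta [-0.0007 -0.0012  0.0268] spin 0.0013
```

View pics/d4.png

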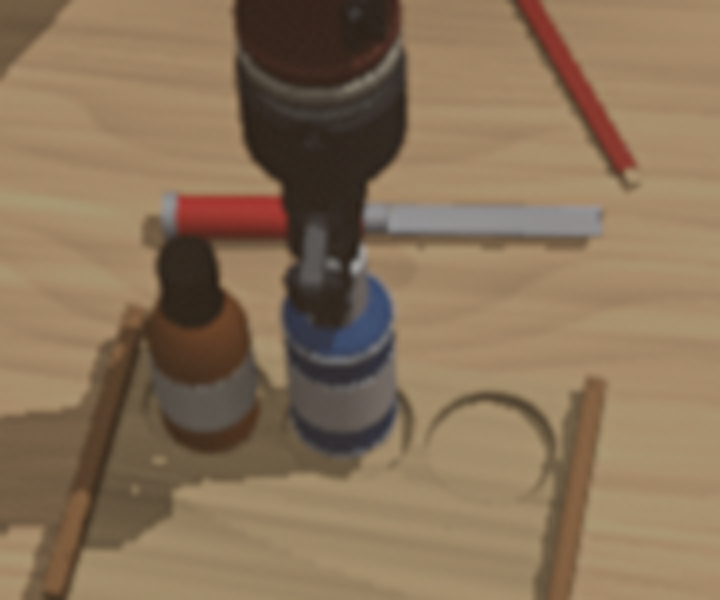

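The can is upright over the middle well. I lower it.

Emit:
apply_moves:
  increments:
    - [[0,-0.001,0.01],0]
    - [[0,-0.001,0.01],0]
    - [[0,0,0.005],0]
    - [[0,0,0],0]
    - [[0,0,0],0]

```text
time: 44.6
tool_pos: [0.5588, -0.0053, 0.1469]
tcp_rot: [0.0, 1.0, 0.0, -0.001]
wrist_force: [-0.1, 0.1, -3.0]
gripper_width: 0.36
```

Emit:
apply_moves:
  increments:
    - [[0,0,0],0]
    - [[0,0,0],0]
    - [[0,0,0],0]

```text
time: 44.85
tool_pos: [0.5592, -0.0054, 0.1476]
tcp_rot: [0.0, 1.0, 0.001, -0.0]
wrist_force: [-0.4, 0.2, -2.3]
gripper_width: 0.356
```

```bash
python3 -c "
from h import *
go(.559,-.006,.1462,0)"
```

```text
t 44.85 pos [ 0.5592 -0.0054  0.1476] jaw ang 0.001 tilt [-0.0001 -0.0001] F [-0.4  0.2 -2.3] w 0.356
tool delta [-0.0002  0.0006  0.0014] spin 0.001
```

Emit:
apply_moves:
  increments:
    - [[0,0,0.001],0]
    - [[0,0,0.001],0]
    - [[0,0,0],0]
    - [[0,0,0],0]

```text
time: 45.18
tool_pos: [0.5593, -0.0054, 0.146]
tcp_rot: [-0.0, 1.0, 0.0, 0.0]
wrist_force: [-0.2, 0.1, 0.2]
gripper_width: 0.36
```

```bash
python3 -c "
from h import *
go(.559,-.006,.1462,0)"
```

```text
t 45.18 pos [ 0.5593 -0.0054  0.146 ] jaw ang 0.001 tilt [0.0004 0.0001] F [-0.2  0.1  0.2] w 0.36
tool delta [-0.0003  0.0006 -0.0002] spin 0.001
```

Touching: the load is off the wrist. I release and go for the glue.

Emit:
apply_moves:
  increments:
    - [[0,0,0],0]
    - [[0,0,0],0]
    - [[0,0,0],0]
    - [[0,0,-0.02],0]
    - [[0,0,-0.03],0]
  gripper: -0.3

```text
time: 45.6
tool_pos: [0.5572, -0.005, 0.1937]
tcp_rot: [0.0, 1.0, 0.001, -0.003]
wrist_force: [0.8, -0.5, -0.2]
gripper_width: 0.647
```

Emit:
apply_moves:
  increments:
    - [[0,0,-0.03],0]
    - [[0,0,-0.02],0]
    - [[0,-0.01,-0.005],0]
    - [[0.001,-0.025,0],0]
    - [[0.001,-0.035,0],0]

```text
time: 46.02
tool_pos: [0.5613, 0.062, 0.2512]
tcp_rot: [0.001, 1.0, -0.003, 0.001]
wrist_force: [0.9, 1.2, 0.1]
gripper_width: 0.649
```

Emit:
apply_moves:
  increments:
    - [[0.001,-0.035,0],0]
    - [[0.001,-0.035,0],0]
    - [[0.001,-0.035,0],0]
    - [[0.001,-0.035,0],0]
    - [[0.001,-0.035,0],0]

```text
time: 46.43
tool_pos: [0.565, 0.2422, 0.2496]
tcp_rot: [0.0, 1.0, 0.001, -0.001]
wrist_force: [0.0, 0.0, 0.9]
gripper_width: 0.648
```

```bash
python3 -c "
from h import *
go(.569,.322,.245,0)
c=bot.capture('scene');t=c['image'];crop(t,220,120,520,320,2.6,'d5.png')"
```

```text
t 46.43 pos [0.565  0.2422 0.2496] jaw ang 0.0018 tilt [-0.0017 -0.    ] F [0.  0.  0.9] w 0.648
tool delta [ 0.0042 -0.0798  0.0046] spin 0.0018
```

View pics/d5.png

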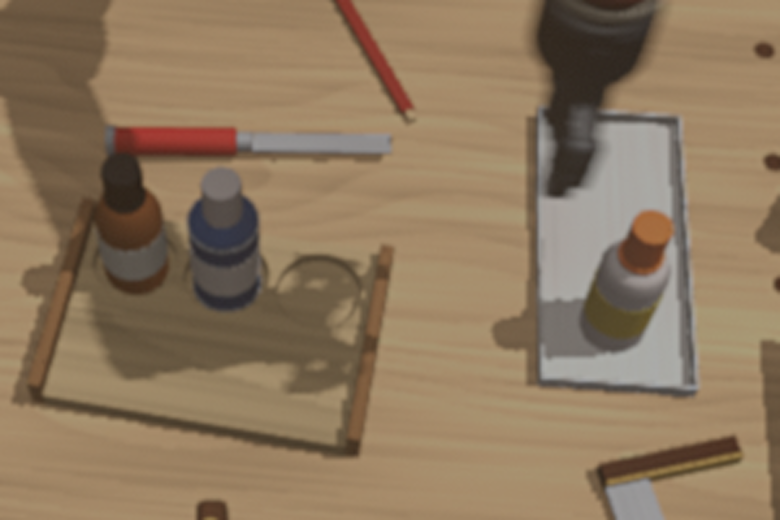

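The can is back, with its cap at (221,184), as at the start. On to the glue.

Emit:
apply_moves:
  increments:
    - [[0.001,-0.035,0],0]
    - [[0.001,-0.025,0],0]
    - [[0.001,-0.015,0.0],0]
    - [[0,-0.006,0.01],0]
    - [[0,0,0.015],0]

```text
time: 46.9
tool_pos: [0.5685, 0.3235, 0.2252]
tcp_rot: [-0.001, 1.0, 0.002, 0.001]
wrist_force: [-0.4, -0.1, -0.0]
gripper_width: 0.652
```

Emit:
apply_moves:
  increments:
    - [[0,0,0.02],0]
    - [[0,0,0.02],0]
    - [[0,0,0.01],0]
    - [[0,0,0],0]
    - [[0,0,0],0]

```text
time: 47.32
tool_pos: [0.5687, 0.3199, 0.175]
tcp_rot: [0.001, 1.0, 0.0, -0.001]
wrist_force: [-0.7, 0.4, -0.2]
gripper_width: 0.652
```

```bash
python3 -c "
from h import *
go(.569,.322,.142,0)"
```

```text
t 47.32 pos [0.5687 0.3199 0.175 ] jaw ang 0.0002 tilt [-0.0013 -0.0011] F [-0.7  0.4 -0.2] w 0.652
tool delta [ 0.0004 -0.0021  0.033 ] spin 0.0002
```

Emit:
apply_moves:
  increments:
    - [[0,0,0.012],0]
    - [[0,0,0.014],0]
    - [[0,0,0.006],0]
    - [[0,0,0],0]
    - [[0,0,0],0]

```text
time: 47.73
tool_pos: [0.5691, 0.3206, 0.1438]
tcp_rot: [-0.0, 1.0, 0.0, 0.0]
wrist_force: [-0.1, 0.1, 1.2]
gripper_width: 0.649
```

Emit:
apply_moves:
  increments:
    - [[0,0,0],0]
    - [[0,0,0],0]
    - [[0,0,0],0]

```text
time: 47.98
tool_pos: [0.5693, 0.3208, 0.1445]
tcp_rot: [-0.0, 1.0, 0.001, 0.001]
wrist_force: [0.3, 0.4, 0.8]
gripper_width: 0.648
```

```bash
python3 -c "
from h import *
go(.569,.322,.142,0)"
```

```text
t 47.98 pos [0.5693 0.3208 0.1445] jaw ang 0.001 tilt [0.0013 0.0007] F [0.3 0.4 0.8] w 0.648
tool delta [-0.0003 -0.0012  0.0025] spin 0.001
```

Emit:
apply_moves:
  increments:
    - [[0,-0.001,0.002],0]
    - [[0,0,0],0]
    - [[0,0,0],0]

```text
time: 48.23
tool_pos: [0.5687, 0.3218, 0.1416]
tcp_rot: [-0.0, 1.0, 0.001, -0.0]
wrist_force: [-0.2, -0.2, 0.9]
gripper_width: 0.653
```

Emit:
apply_moves:
  increments:
    - [[0,0,0],0]
    - [[0,0,0],0]
    - [[0,0,0],0]
    - [[0,0,0],0]
    - [[0,0,0],0]
  gripper: 1

```text
time: 48.65
tool_pos: [0.5681, 0.3218, 0.1418]
tcp_rot: [0.0, 1.0, 0.001, -0.001]
wrist_force: [-2.7, -1.1, 3.2]
gripper_width: 0.359
```

Emit:
apply_moves:
  increments:
    - [[0,0,-0.008],0]
    - [[0,0,-0.017],0]
    - [[0,0,-0.022],0]
    - [[0,0,-0.015],0]
    - [[0,0.008,-0.005],0]

```text
time: 49.07
tool_pos: [0.5703, 0.3162, 0.2113]
tcp_rot: [-0.002, 1.0, 0.002, 0.003]
wrist_force: [0.4, -0.1, -2.5]
gripper_width: 0.358
```

```bash
python3 -c "
from h import *
go(.5655,.0725,.206,0)"
```

```text
t 49.07 pos [0.5703 0.3162 0.2113] jaw ang 0.0038 tilt [0.0058 0.0043] F [ 0.4 -0.1 -2.5] w 0.358
tool delta [-0.0058  0.2437  0.0043] spin 0.0038
```

Emit:
apply_moves:
  increments:
    - [[0,0.018,0],0]
    - [[-0.001,0.028,0],0]
    - [[0,0.03,0],0]
    - [[-0.001,0.03,0],0]
    - [[0,0.03,0],0]

```text
time: 49.48
tool_pos: [0.5664, 0.1752, 0.2078]
tcp_rot: [0.001, 1.0, 0.0, -0.0]
wrist_force: [0.3, -0.9, -3.4]
gripper_width: 0.358
```

Emit:
apply_moves:
  increments:
    - [[-0.001,0.03,0],0]
    - [[0,0.03,0],0]
    - [[0,0.024,0],0]
    - [[0,0.014,0],0]
    - [[0,0.007,0],0]

```text
time: 49.9
tool_pos: [0.5658, 0.0688, 0.2084]
tcp_rot: [0.001, 1.0, -0.002, -0.0]
wrist_force: [0.0, 0.7, -2.3]
gripper_width: 0.363
```

Emit:
apply_moves:
  increments:
    - [[0,0,0.01],0]
    - [[0,0,0.015],0]
    - [[0,0,0.008],0]
    - [[0,0,0],0]
    - [[0,0,0],0]

```text
time: 50.32
tool_pos: [0.5657, 0.0744, 0.1747]
tcp_rot: [-0.0, 1.0, 0.002, -0.001]
wrist_force: [0.1, 0.3, -3.0]
gripper_width: 0.359
```

Emit:
apply_moves:
  increments:
    - [[0,0,0],0]
    - [[0,0,0],0]

```text
time: 50.48
tool_pos: [0.5667, 0.0732, 0.1762]
tcp_rot: [-0.0, 1.0, 0.001, 0.001]
wrist_force: [0.4, -0.6, -1.9]
gripper_width: 0.364
```

```bash
python3 -c "
from h import *
go(.5655,.0725,.147,0)
c=bot.capture('scene');t=c['image'];crop(t,220,120,400,270,4,'d6.png')"
```

```text
t 50.48 pos [0.5667 0.0732 0.1762] jaw ang 0.002 tilt [0.0015 0.0002] F [ 0.4 -0.6 -1.9] w 0.364
tool delta [-0.0012  0.0007  0.0292] spin 0.002
```

View pics/d6.png

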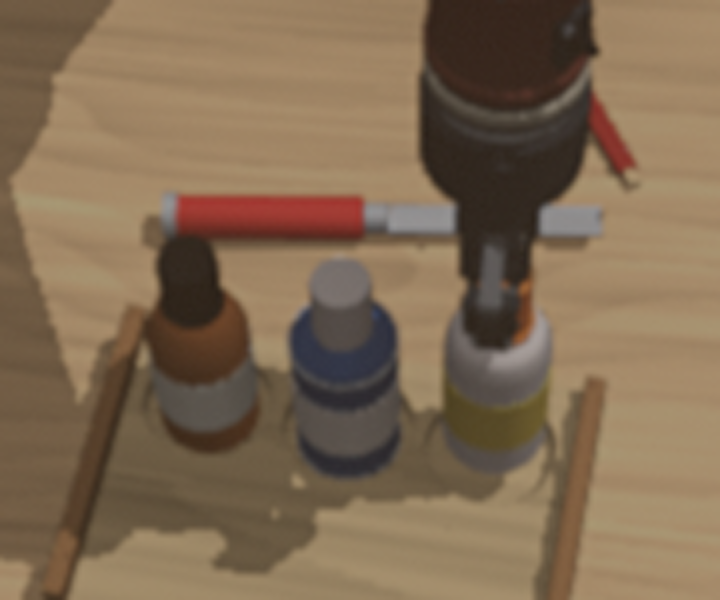

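The glue is upright over the right-hand well. I lower it.

Emit:
apply_moves:
  increments:
    - [[-0.001,0,0.01],0]
    - [[0,0,0.011],0]
    - [[0,0,0.006],0]
    - [[0,0,0],0]
    - [[0,0,0],0]

```text
time: 50.95
tool_pos: [0.5648, 0.0725, 0.1479]
tcp_rot: [0.0, 1.0, 0.0, -0.001]
wrist_force: [-0.3, 0.1, -1.5]
gripper_width: 0.359
```

Emit:
apply_moves:
  increments:
    - [[0,0,0],0]
    - [[0,0,0],0]
    - [[0,0,0],0]

```text
time: 51.2
tool_pos: [0.5654, 0.0727, 0.1489]
tcp_rot: [-0.0, 1.0, 0.001, 0.0]
wrist_force: [-0.4, 0.2, -2.1]
gripper_width: 0.358
```

```bash
python3 -c "
from h import *
go(.5655,.0725,.1467,0)"
```

```text
t 51.2 pos [0.5654 0.0727 0.1489] jaw ang 0.001 tilt [0.0007 0.    ] F [-0.4  0.2 -2.1] w 0.358
tool delta [0.0001 0.0002 0.0022] spin 0.001
```

Emit:
apply_moves:
  increments:
    - [[0,0,0.001],0]
    - [[0,0,0.001],0]
    - [[0,0,0.0005],0]
    - [[0,0,0],0]
    - [[0,0,0],0]

```text
time: 51.62
tool_pos: [0.5651, 0.0727, 0.1462]
tcp_rot: [0.0, 1.0, 0.001, -0.0]
wrist_force: [0.3, -0.3, -2.8]
gripper_width: 0.355
```

Emit:
apply_moves:
  increments:
    - [[0,0,0],0]
    - [[0,0,0],0]

```text
time: 51.78
tool_pos: [0.5651, 0.0727, 0.1462]
tcp_rot: [0.0, 1.0, 0.001, -0.0]
wrist_force: [-1.0, 1.0, -2.3]
gripper_width: 0.36
```

Emit:
apply_moves:
  increments:
    - [[0,0,0.0008],0]
    - [[0,0,0],0]
    - [[0,0,0],0]

```text
time: 52.03
tool_pos: [0.5651, 0.0728, 0.1461]
tcp_rot: [-0.0, 1.0, 0.001, 0.0]
wrist_force: [-1.8, 0.8, 3.8]
gripper_width: 0.36
```

Emit:
apply_moves:
  increments:
    - [[0,0,0.0005],0]
    - [[0,0,0],0]
    - [[0,0,0],0]

```text
time: 52.28
tool_pos: [0.5652, 0.0728, 0.146]
tcp_rot: [-0.0, 1.0, 0.001, 0.0]
wrist_force: [-2.9, 1.0, 7.5]
gripper_width: 0.354
```

Seated. I release, rise and move aside.

Emit:
apply_moves:
  increments:
    - [[0,0,-0.0005],0]
    - [[0,0,0],0]
    - [[0,0,0],0]
    - [[0,0,-0.02],0]
    - [[0,0,-0.03],0]
  gripper: -0.3

```text
time: 52.7
tool_pos: [0.5631, 0.0726, 0.1929]
tcp_rot: [0.001, 1.0, 0.0, -0.004]
wrist_force: [-0.3, 0.9, -0.5]
gripper_width: 0.651
```

Emit:
apply_moves:
  increments:
    - [[0,0,-0.03],0]
    - [[0,0,-0.025],0]
    - [[-0.005,-0.015,-0.01],0]
    - [[-0.01,-0.03,0],0]
    - [[-0.01,-0.035,0],0]

```text
time: 53.12
tool_pos: [0.5412, 0.1506, 0.2617]
tcp_rot: [0.0, 1.0, -0.003, 0.002]
wrist_force: [0.5, 0.3, -0.5]
gripper_width: 0.648
```

Emit:
apply_moves:
  increments:
    - [[-0.01,-0.035,0],0]
    - [[-0.01,-0.035,0],0]
    - [[-0.01,-0.035,0],0]
    - [[-0.01,-0.035,0],0]
    - [[-0.01,-0.035,0],0]

```text
time: 53.53
tool_pos: [0.4893, 0.3292, 0.2602]
tcp_rot: [0.0, 1.0, 0.0, 0.0]
wrist_force: [0.2, -0.3, 0.2]
gripper_width: 0.651
```

Emit:
apply_moves:
  increments:
    - [[-0.005,-0.02,0],0]
    - [[0,-0.01,0],0]
    - [[0,0,0],0]
    - [[0,0,0],0]
    - [[0,0,0],0]

```text
time: 53.95
tool_pos: [0.4863, 0.3545, 0.2604]
tcp_rot: [0.001, 1.0, -0.002, 0.0]
wrist_force: [0.1, 0.0, 0.3]
gripper_width: 0.649
```

Run:
```python
from h import *
import pickle
go(.5,.4,.25,0)
d={n:bot.capture(n) for n in("scene","top")}
pickle.dump(d,open("c9.pkl","wb"))
d0=pickle.load(open("c0.pkl","rb"))
a=d0["top"]["image"][180:305,265:445,::-1];b=d["top"]["image"][180:305,265:445,::-1]
cv2.imwrite("pics/e1.png",cv2.resize(np.vstack([a,b]),None,fx=2.4,fy=2.4,interpolation=cv2.INTER_CUBIC))
cv2.imwrite("pics/e2.png",d["scene"]["image"][:,:,::-1])
crop(d["top"]["image"],265,180,445,305,4,"e3.png")
```

```text
t 53.95 pos [0.4863 0.3545 0.2604] jaw ang -0.0033 tilt [ 0.0009 -0.0022] F [0.1 0.  0.3] w 0.649
tool delta [ 0.0135 -0.0455  0.0103] spin -0.0033
```

View pics/e2.png

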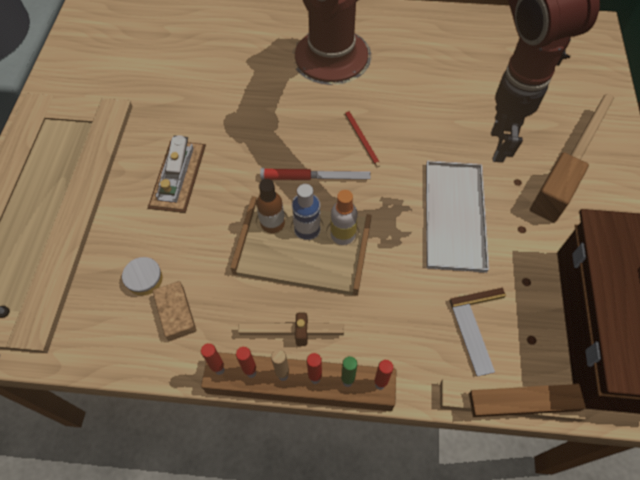

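View pics/e3.png

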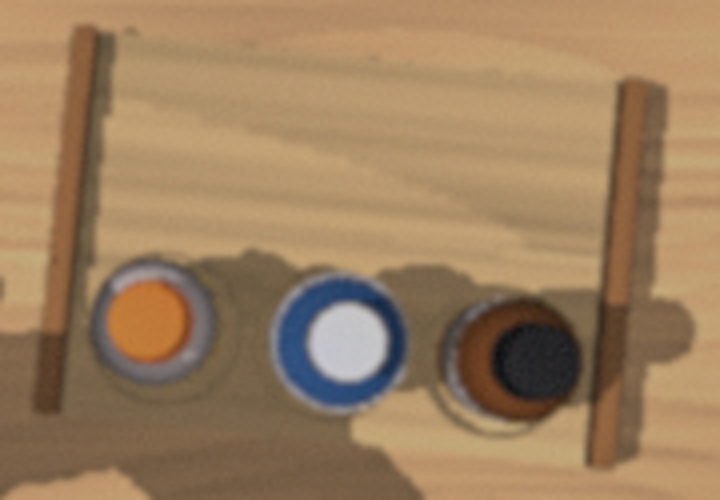

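Caps are at (150,320), (349,343) and (538,362), against (151,323), (346,343) and (536,362) at the start. That puts each bottle within about 2 mm of its original position. The chisel, try square and marking gauge have not moved, and the plane is on the cork. I hand the job in.

```bash
python3 -c "
from bench import bot
print(bot.job_done())"
```

```text
the job is handed in; nothing more can be done
None
```

The job is handed in, at about 54 s of the allowed 144 s; the hand-in reports no verdict. I stood all three bottles in the drip tray, set the plane down on the cork rest, and put each bottle back in its own well.

- **Plane:** it lies sole down, centred to within about 4 mm of the rest's middle. Its yaw is -0.038 rad against the rest's -0.037.
- **Bottles:** all three stand upright and released. In the top view their caps are within about 2 mm of where they started.
- **Bystanders:** the chisel, try square and marking gauge show no visible movement in the last picture.
- **Robot:** the arm ended clear of everything, with the wrist force near zero.

**Disagreements:** while the plane was held, the cameras put its centre about 5 mm further along its length than the grasp suggested. I went with the cameras and corrected for it. The two cameras otherwise differed by about 2–3 mm. No check failed.

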